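# Sort and roll-check pump change gears on the gear tester

## Robot

A 6-joint arm with a two-finger parallel gripper is mounted at the origin on the work surface. World frame = base frame: x ahead of the robot, y to its left, z up, the work surface at z = 0. Lengths are in m, angles in rad, forces in N, time in s.
With the tool pointing down it reaches from about 0.35 to 0.775 m from the base axis. Payload 5.5 kg.
Tool frame: the origin (TCP) lies midway between the tips of the shut fingers; the grasp point (between the pads) lies 19 mm behind it; z points along the fingers, y is the line along which they close (so a half turn about z gives the same grasp; the last joint's range is limited). The gripper opens to 85 mm and grips with 20 to 120 N. Pads are 22 mm wide; open, the fingers measure 114 mm over their backs; the gripper's body (76 mm by 85 mm) begins 54 mm behind the grasp point. The pads swing forward as they close: fully open they stand 13 mm farther back than shut.
Start: joints at [-1.381, 0.313, 0.046, 1.304, 0, 1.431], TCP at [0.186, -0.544, 0.231] pointing down, gripper open.
Joint ranges: [-2.76, 2.76], [-0.86, 1.69], [-1.03, 1.26], [-2.2, 2.34], [-1.47, 1.5], [-3.14, 3.14]. Speed limits (rad/s): [2.57, 2.57, 3.14, 3.14, 3.14, 3.14].

## Interface

Orientations are given as a unit quaternion [w, x, y, z].
In Python, from workcell import env gives the robot as it stands.
- The arm moves only by the tool move_arm, never from a script. Its argument "targets" is a list of rows, each a list of 3 entries, a list of its own where there are three numbers: the shift along the tool's x, y, z in mm, then the turn, a rotation vector about the tool's x, y, z in units of 10 degrees (1.0 is 10 degrees), then the closure, from -1 (fully open) to 1 (shut). In form: [[[dx, dy, dz], [ax, ay, az], gripper], ...]. A call has 1 to 5 rows; each row is the pose to reach, as a shift and turn from the pose commanded when the call began, along the tool's axes at that moment; what a row does not reach only later rows make up. A row lasts 1/8 s, in which the tool goes at most 62.5 mm and 10.7 degrees, less where a joint would pass 70% of its speed; a pose out of reach is approached as far as the arm can. A call with a gripper value outside its range is refused whole. The fingers move at their own pace and stop on an object; "squeeze" is the grip in N (left out, the last holds). Time passes only in rows, so rows that repeat a pose let the fingers close. It gives the time, the measured TCP pose, the force, the opening and the grip force at its end, in the units of the state.
- env.get_state(): the state, without advancing time (a new reading comes with each control period).
- env.read_camera(name): name is "scene" or "top"; returns a dict with "pixels" (480x640x3 uint8, red, green, blue), "fovy" (degrees; the focal length in pixels is half the picture's height over the tangent of half this angle, whatever the lens; pixels are square), "cx", "cy" (the principal point, pixels), "extrinsics" (4x4, takes a point from world to camera coordinates). Camera axes: x right, y up, looking along -z (the intrinsics and any distortion apply to the point x, -y, -z); pixel columns grow to the right and rows downward; lengths in m; the calibration is good to about 2 mm. A picture is of the moment at which its call begins. There is no depth.
- env.hand_in(): hands the job in; it is judged then, once.
Trained networks look in a picture, given as the dict that the camera call returned (one of the last four; its "shot" number tells which), for a name from the list of things; names that differ only in an ending like _2 or _b are one class to them, and where a whole thing is asked for, a point or a joint stands for the part that bears it (a point fixed in the world has none). Each returns a list of dicts, best first, with "confidence" (0 to 1); they miss things now and then, are a little off and sometimes report something else, mostly with a low value. They report only what shows in the picture. A call takes as long as a camera call. They do not tell look-alikes from the thing itself.
- env.spot_in(thing, picture): "centre" ([x, y, z] in m, in world coordinates, good to about 4 mm: the middle of the surface that is visible of it).
- env.regions_of(thing, picture): "mask" (480x640 bool, what is visible of it).
- env.landmark_of(thing, picture): "centre" ([x, y, z] in m, in world coordinates, good to about 4 mm: a listed point, or the origin of a listed thing).
The state is a dict: "clock": time; "joint_pos": joint angles; "qvel": joint speeds; "tau": joint torques, N m; "tcp_pos": TCP position; "orientation": TCP orientation; "wrist_force": force on the tool from outside, world axes, zero at the start; "ft_torque": the same for the moment, N m; "finger_gap": finger opening in m; "grip_force": force on a finger pad.
Only numpy, scipy, OpenCV 4.12 (cv2) and the standard library are available. Lean on these libraries where they do the work, as an engineer would, in place of code of your own. Each camera call takes 0.05 s, during which the arm holds its last target. There are 200 camera calls.

## Task

Sort the mixed drive parts lying about the blue mat: set each white spur gear down flat on the tester post for its tooth count (fewest teeth on the post nearest the brass master gear, most on the farthest), in mesh with the master, and with all of them on push the red plunger fully in to roll them and let it spring back out. Then put each gear away flat in the grey tray of its size (the smallest gear in the smallest tray, the largest in the largest), and the chain sprocket and splined hub, whichever are there, in the red box; leave the glassware and tools alone.

Things in the scene. Friction and masses are not known exactly. Their poses are not given: they have to be found in the camera images.
- gear14: White spur gear, 14 teeth, smallest of three: disc 48 mm across the tips, 10 mm thick, teeth 6.6 mm deep; on it a smooth hub 26 mm across, top 32 mm above the underside (grip it 15 to 32 mm up). Blind bore below, 10.4 mm wide, 14.5 deep. 36 g. Origin: centre of underside, z up; one tooth is centred on +x, the rest every 0.4488 rad. May be absent.
- gear18: White spur gear, 18 teeth, middle of three: disc 60 mm across the tips, 10 mm thick, teeth 6.6 mm deep; on it a smooth hub 26 mm across, top 32 mm above the underside (grip it 15 to 32 mm up). Blind bore below, 10.4 mm wide, 14.5 deep. 50 g. Origin: centre of underside, z up; one tooth is centred on +x, the rest every 0.3491 rad. May be absent.
- gear22: White spur gear, 22 teeth, largest of three: disc 72 mm across the tips, 10 mm thick, teeth 6.6 mm deep; on it a smooth hub 26 mm across, top 32 mm above the underside (grip it 15 to 32 mm up). Blind bore below, 10.4 mm wide, 14.5 deep. 65 g. Origin: centre of underside, z up; one tooth is centred on +x, the rest every 0.2856 rad. May be absent.
- sprocket: Dark steel chain sprocket: thin plate with 11 pointed teeth, 51 mm across and 6 mm thick, on it a plain round hub 25 mm in diameter, top 28 mm above the underside. About 130 g. Not a spur gear: it is not tested. Origin: centre of the underside, z up. May be absent (None).
- splined_hub: Bright steel splined hub: round flange 44 mm across and 6 mm thick, on it a splined barrel 28 mm in diameter, top 30 mm above the underside. About 160 g. Not a spur gear: it is not tested. Origin: centre of the underside, z up. May be absent (None).
- tester: Gear tester, fixed to the bench: aluminium base plate 157 x 176 mm and 12 mm thick with a brass master gear and three test posts round it, and a sprung push-rod with a red knob in front. Origin: on the bench under the master's axis; z up, +x is the direction in which the plunger is pushed. Highest point (post tips and master screw) 41 mm above the bench.
- master_axis (a point): Point on the master gear's axis level with its underside and the post shoulders, 28 mm above the bench. Brass, 16 teeth, 54 mm across, 10 mm thick, same tooth size as the gears. Plunger out, a gap of it faces each post: a gear drops into mesh when one of its teeth points from its post at this axis (within about 0.04 rad); else it stops on the master's teeth, 10 mm high, till turned a little.
- plunger (a joint): Travel of the sprung plunger (m): 0 fully out (at rest), 0.024 fully in against its stop. Takes 3 N to start, 7 N at the end. Its rack turns the master 1.33 rad clockwise in a full stroke, and every gear in mesh the other way; its spring brings all back when it is let go.
- plunger_face (a point): Centre of the front face of the plunger's red round knob, 19 mm above the bench; the knob is 32 mm across (its flat face 20 mm) and 12 mm thick. It is pushed along the tester's +x (away from the robot) and this point moves with it. In front of it the bench is free.
- post14 (a point): Test post for the 14-tooth gear: point on its axis at the top of its shoulder, where the gear's underside rests; 46 mm from the master's axis (the nearest of the three; seen from the plunger it stands to the left of the master). Shoulder 18 mm wide, 28 mm above the bench; above it the post is 8 mm wide, its round tip 13 mm above the shoulder.
- post18 (a point): Test post for the 18-tooth gear: point on its axis at the top of its shoulder, where the gear's underside rests; 52 mm from the master's axis (the middle of the three; seen from the plunger it stands beyond the master). Shoulder 18 mm wide, 28 mm above the bench; above it the post is 8 mm wide, its round tip 13 mm above the shoulder.
- post22 (a point): Test post for the 22-tooth gear: point on its axis at the top of its shoulder, where the gear's underside rests; 58 mm from the master's axis (the farthest of the three; seen from the plunger it stands to the right of the master). Shoulder 18 mm wide, 28 mm above the bench; above it the post is 8 mm wide, its round tip 13 mm above the shoulder.
- tray14_in (a point): Centre of the inner floor (4 mm above the bench) of the smallest of three square grey trays, for 14-tooth gears: 64 mm square inside, walls 4 mm thick, rim 18 mm above the bench.
- tray18_in (a point): Centre of the inner floor (4 mm above the bench) of the middle of three square grey trays, for 18-tooth gears: 76 mm square inside, walls 4 mm thick, rim 18 mm above the bench.
- tray22_in (a point): Centre of the inner floor (4 mm above the bench) of the largest of three square grey trays, for 22-tooth gears: 88 mm square inside, walls 4 mm thick, rim 18 mm above the bench.
- odds_box_in (a point): Centre of the inner floor (4 mm above the bench) of the red box for odd parts: inside 82 mm along its x and 132 mm along its y, walls 4 mm thick, rim 30 mm above the bench.
- beaker: Glass beaker, 60 mm wide, 75 mm tall; origin under its centre. Bystander.
- jar: Brown glass jar, 38 mm wide, 55 mm tall; origin under its centre. Bystander.
- screwdriver: Screwdriver 170 mm long lying along its x. Bystander.
- filter_holder: Grey and white filter holder, 50 mm wide, 70 mm tall; origin under its centre. Bystander.
- caliper: Slide caliper 170 mm long lying along its x. Bystander.
- marker: Blue pen 130 mm long lying along its x. Bystander.
Mind the look-alikes: they are no part of the job. What is shaped like the gear18 but pink is not meant. Leave any black look-alike of the part that bears tray14_in alone.

How it is judged:
By the outcome, as a careful person would: the job done as asked, in the order asked, and still so for the second after the job is handed in, with the robot touching nothing.
Of gear14, gear18, gear22, sprocket, splined_hub only 4 to 5 are there at a start; the rules pass over those that are not, and their reading is None.
At some moment in a run one of gear14, gear18, gear22, sprocket, splined_hub may be knocked a few centimetres aside while the robot is not near it.
Once in a run the grip may slacken for a moment while it holds something.
It also fails if it takes over 200 s, if anything falls off the work surface, if the arm or the gripper's body presses on something with over 40 N, if the wrist force passes 120 N, or if a joint passes its speed limit or range.

## Working session

There is one attempt and no reset: what is moved stays moved. The work goes in short steps, Python scripts to look and compute and a tool call to move; the robot and the scene stay as the last step left them, time stands still between calls to the robot, and variables do not carry over. Pictures are saved under pics/ and viewed, at most 14 in all, crops included, and the job is handed in when it is done.

Besides the shell and the picture viewer there is one more tool, called after "Emit:" by a JSON object that holds its "op" and its "data", one argument or row to a line. move_arm: Moves the arm, as the interface text tells. Its arguments: {"type":"object","properties":{"targets":{"type":"array","items":{"type":"array"}},"squeeze":{"type":"number"}},"required":["targets"]}

```bash
mkdir -p pics; ls
cat > h.py <<'E'
import numpy as np, cv2
from workcell import env
from scipy.spatial.transform import Rotation as R
def save(p,name,crop=None,scale=1):
    im=p["pixels"]
    if crop: u0,v0,u1,v1=crop; im=im[v0:v1,u0:u1]
    if scale!=1: im=cv2.resize(im,None,fx=scale,fy=scale,interpolation=cv2.INTER_CUBIC)
    cv2.imwrite("pics/"+name,im[...,::-1])
def proj(p,X):
    X=np.atleast_2d(X); E=p["extrinsics"]; c=X@E[:3,:3].T+E[:3,3]
    f=240/np.tan(np.radians(p["fovy"])/2)
    return np.c_[p["cx"]+f*c[:,0]/-c[:,2], p["cy"]+f*-c[:,1]/-c[:,2]]
def back(p,u,v,z):
    f=240/np.tan(np.radians(p["fovy"])/2); E=p["extrinsics"]
    d=E[:3,:3].T@np.array([(u-p["cx"])/f,-(v-p["cy"])/f,-1]); o=-E[:3,:3].T@E[:3,3]
    return o+d*(z-o[2])/d[2]
E
python3 - <<'E'
from h import *
s=env.get_state(); print(s)
for n in("top","scene"):
    p=env.read_camera(n); save(p,n+"0.png"); print(n,{k:v for k,v in p.items() if k!="pixels"})
    for t in "gear14 gear18 gear22 sprocket splined_hub master_axis post14 post18 post22 plunger_face tray14_in tray18_in tray22_in odds_box_in tester".split():
        for d in env.landmark_of(t,p)[:4]: print(t,np.round(d["centre"],4),round(d["confidence"],2),proj(p,d["centre"])[0].round())
E
```

```text
pics
{'clock': 0.0, 'joint_pos': array([-1.38055164e+00,  3.14007356e-01,  4.49888917e-02,  1.30362694e+00,
       -1.78914623e-05,  1.43122377e+00]), 'qvel': array([ 0.0001145 ,  0.00047788, -0.00212945, -0.00045089,  0.00038797,
        0.00115264]), 'tau': array([ 7.19571435e-04, -4.80628216e+01,  2.98533046e+01,  1.94080733e-02,
       -2.93429448e-04, -2.07542655e-06]), 'tcp_pos': array([ 0.18612696, -0.54349383,  0.23040899]), 'orientation': array([-9.24015745e-04,  9.86432938e-01,  1.64162128e-01, -3.23645333e-05]), 'wrist_force': array([-0.0224885 , -0.61415227, -0.86035542]), 'ft_torque': array([-0.04135837,  0.01318214, -0.03049186]), 'grip_force': 0.0, 'finger_gap': 0.08528780412648342}
top {'fovy': 53.55307691618312, 'cx': 318.2436838066758, 'cy': 235.7846693303747, 'extrinsics': array([[ 0.00502921, -0.99982306,  0.01812616,  0.00399856],
       [ 0.98120647,  0.00843048,  0.1927765 , -0.51637478],
       [-0.19289521,  0.01681599,  0.98107526, -0.82373466],
       [ 0.        ,  0.        ,  0.        ,  1.        ]]), 'shot': 1}
gear14 [ 4.330e-01  2.066e-01 -1.000e-04
[... 3604 characters left out ...]
 0.62 [262. 255.]
post22 [0.5981 0.0403 0.0303] 0.86 [289. 259.]
post22 [5.364e-01 1.943e-01 3.000e-04] 0.69 [356. 295.]
post22 [ 0.5669 -0.0549  0.0255] 0.65 [276. 233.]
post22 [ 0.6329 -0.0166  0.0197] 0.62 [262. 255.]
plunger_face [0.4677 0.0477 0.0196] 0.73 [336. 240.]
tray14_in [ 0.2872 -0.2563  0.0023] 0.94 [316. 166.]
tray14_in [ 0.5384 -0.2361  0.0062] 0.89 [246. 200.]
tray18_in [ 0.4596 -0.3374  0.0047] 0.86 [250. 174.]
tray22_in [ 0.4249 -0.2304  0.0041] 0.56 [282. 187.]
tray22_in [ 6.942e-01 -2.166e-01  1.000e-04] 0.49 [197. 229.]
odds_box_in [ 0.5989 -0.3579  0.0041] 0.8 [203. 189.]
odds_box_in [0.4121 0.3901 0.0049] 0.31 [466. 320.]
tester [0.5866 0.0011 0.0021] 0.75 [284. 257.]
```

View pics/top0.png

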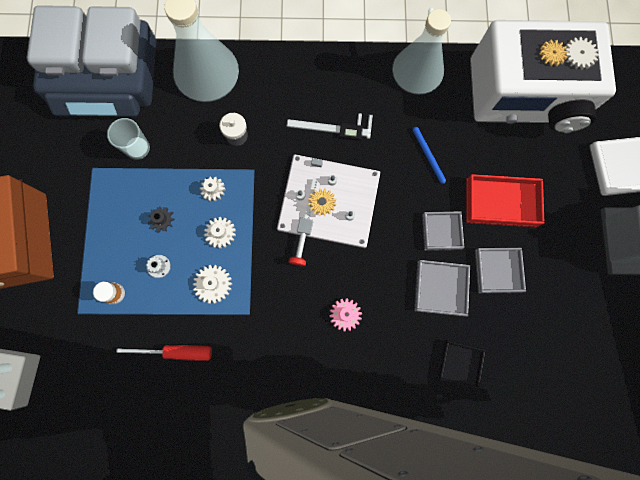

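View pics/scene0.png

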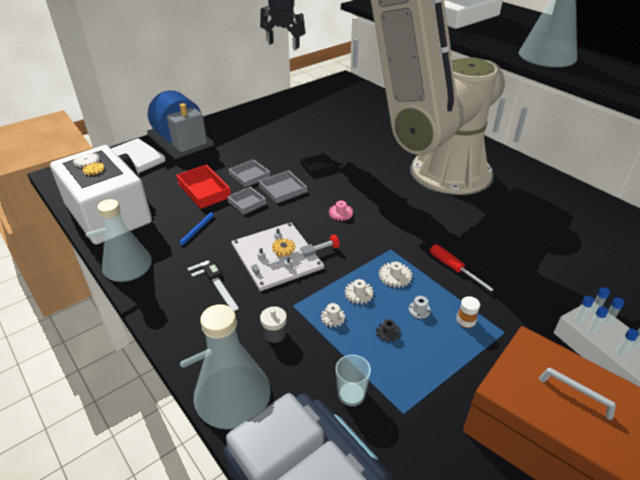

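Top view: the mat holds white gears at (213,188), (219,232) and (212,284), the sprocket at (160,218) and the splined hub at (159,266). The tester is at (321,202). The grey trays are at (443,231), (500,270) and (442,288), with the red box at (505,201). Look-alikes: a pink gear at (346,314), gears on the machine at (553,53) and (582,52), the brass master, and a black tray at (462,364). I choose the three white ones on the mat and check them in a close crop.

Run:
```python
from h import *
def cr(p,u0,v0,u1,v1,w,h): return cv2.resize(p["pixels"][v0:v1,u0:u1],(w,h),interpolation=cv2.INTER_CUBIC)
p=env.read_camera("top"); q=env.read_camera("scene")
a=cr(p,185,170,245,310,240,560); b=cr(p,270,145,390,275,516,560)
cv2.imwrite("pics/c_top.png",np.hstack([a,b])[...,::-1])
cv2.imwrite("pics/c_scene.png",cr(q,225,215,345,295,795,530)[...,::-1])
np.savez("p0.npz",top=p["pixels"],scene=q["pixels"])
```

```text
(no output)
```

View pics/c_top.png

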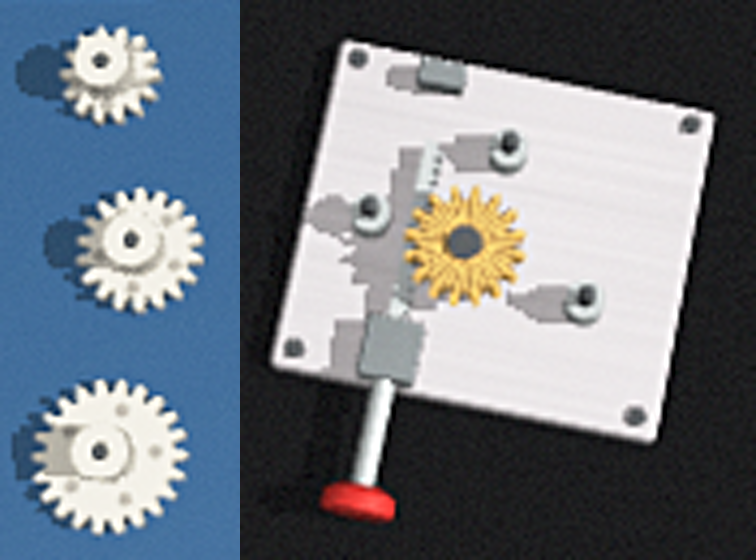

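View pics/c_scene.png

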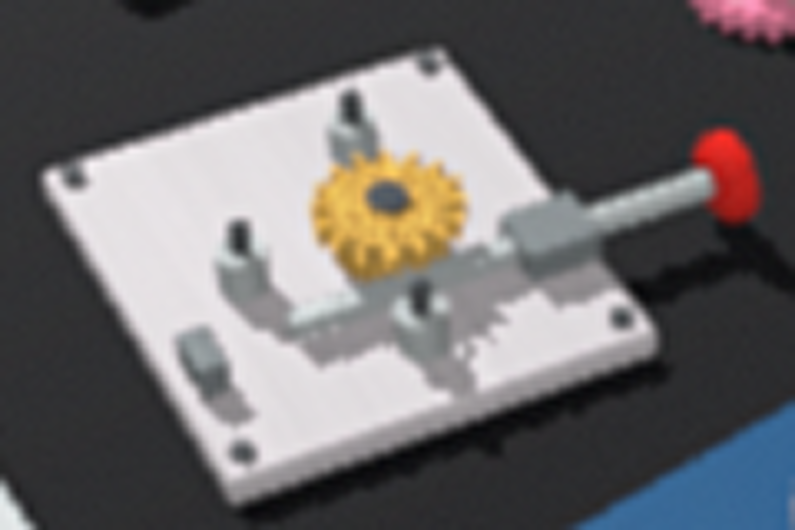

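The crop shows three white gears of rising size, top to bottom: 14 teeth at crop (110,75), 18 at (140,250), 22 at (110,455). Posts in the tester crop: post14 (372,208), post18 (509,143), post22 (587,296). The master is at (464,241) and the knob at (358,503). Next I fit the gear outlines and tester points.

```bash
cat >> h.py <<'E'
from scipy.optimize import minimize
def outline(N,ph):
    m=1.5; r=m*N; pts=[]  # module 3
    for k in range(N):
        a=ph+2*np.pi*k/N; h=np.pi/(2*N)
        for rr,da in((r-3.6,-1.55*h),(r,-h),(r+3,-.5*h),(r+3,.5*h),(r,h),(r-3.6,1.55*h)):
            pts.append([rr*np.cos(a+da),rr*np.sin(a+da)])
    return np.array(pts)/1e3
def sil(p,N,x,y,ph,z0,box,S=6,hub=True):
    u0,v0,u1,v1=box; M=np.zeros(((v1-v0)*S,(u1-u0)*S),np.uint8)
    o=outline(N,ph)
    c=np.linspace(0,2*np.pi,40); hb=.013*np.c_[np.cos(c),np.sin(c)]
    L=[(o,z) for z in np.linspace(z0,z0+.010,4)]
    if hub:L+=[(hb,z) for z in np.linspace(z0+.01,z0+.032,5)]
    for q,z in L:
        P=proj(p,np.c_[q+[x,y],np.full(len(q),z)])+0.5
        cv2.fillPoly(M,[np.round((P-[u0,v0])*S*16).astype(np.int32)],255,shift=4)
    return cv2.resize(M,(u1-u0,v1-v0),interpolation=cv2.INTER_AREA)/255.
def fitgear(p,N,x,y,z0,soft,hub=True,nph=12):
    u,v=proj(p,[x,y,z0+.01])[0]; w=45
    box=(max(0,int(u-w)),max(0,int(v-w)),min(640,int(u+w)),min(480,int(v+w)))
    I=soft(p["pixels"][box[1]:box[3],box[0]:box[2]].astype(float))
    f=lambda t:((sil(p,N,t[0]/1e3,t[1]/1e3,t[2]/50,z0,box,hub=hub)-I)**2).sum()
    best=None
    t0=[x*1e3,y*1e3,0]
    for it in range(2):
        rs=[]
        for ph in np.arange(nph)/nph*2*np.pi/N:
            r=minimize(f,[t0[0],t0[1],ph*50],method="Nelder-Mead",options=dict(maxiter=40 if it==0 else 120,initial_simplex=np.array([t0[:2]+[ph*50]]*4)+np.array([[0,0,0],[3,0,0],[0,3,0],[0,0,1.5]])/(1+it)))
            rs.append(r)
        best=min(rs,key=lambda r:r.fun); t0=list(best.x)
    x,y,ph=best.x/[1e3,1e3,50]
    return x,y,ph%(2*np.pi/N),best.fun,I.sum()
def white(I): return np.clip((I.min(-1)-70)/(150-70.),0,1)   # mat/bench dark in red
def whiteR(I): return np.clip((I[...,0]-75)/75,0,1)
E
python3 - <<'E'
from h import *
D=np.load("p0.npz")
for n in("top","scene"):
    p=env.read_camera(n)
    for N,x,y in((14,.6163,.2168),(18,.527,.1964),(22,.433,.204)):
        r=fitgear(p,N,x,y,0.0,whiteR); print(n,N,np.round(r,4), "2pi/N",round(2*np.pi/N,4))
    if n=="top": T=dict(p14=(300.7,192.35),p18=(332.56,177.27),p22=(350.7,212.8)); m=(322.1,200.9)
    else: T=dict(p14=(288.5,258.8),p18=(261.1,250.6),p22=(277.8,231)); m=(283.6,244.4)
    mm=back(p,m[0]-.5,m[1]-.5,.041); print("master",mm.round(4))
    for k,c in T.items():
        X=back(p,c[0]-.5,c[1]-.5,.036); d=X-mm; print(k,X.round(4),np.hypot(*d[:2]).round(4),np.degrees(np.arctan2(d[1],d[0])).round(1))
    I=p["pixels"].astype(int); 
    C=[(345,40),(714,114),(655,436),(273,361)] if n=="top" else [(440,48),(45,175),(235,492),(655,337)]
    W=np.array([back(p,*(((270+(a-240)/4.3,145+b/4.308)) if n=="top" else (225+a/6.625,215+b/6.625)),.012) for a,b in C])
    print(W.round(4).tolist()); 
    for i in range(4):
        e=W[(i+1)%4]-W[i]; print(np.hypot(*e[:2]).round(4),np.degrees(np.arctan2(e[1],e[0])).round(1))
    red=(I[...,0]>120)&(I[...,1]<60); 
    v,u=np.nonzero(red); k=(abs(u-297)<15)&(abs(v-262)<12) if n=="top" else (abs(u-334)<12)&(abs(v-241)<12)
    print("knob",back(p,u[k].mean(),v[k].mean(),.019 if n=="scene" else .022).round(4), k.sum())
E
```

```text
top 14 [6.186000e-01 2.157000e-01 2.292000e-01 3.555391e+02 7.649467e+02] 2pi/N 0.4488
top 18 [5.310000e-01 1.974000e-01 2.250000e-02 5.371873e+02 1.218200e+03] 2pi/N 0.3491
top 22 [4.3150000e-01 2.0700000e-01 1.6890000e-01 2.5963870e+02 1.3086533e+03] 2pi/N 0.2856
master [0.5862 0.0014 0.041 ]
p14 [0.604 0.042 0.036] 0.0444 66.4
p18 [ 0.6346 -0.0186  0.036 ] 0.0524 -22.4
p22 [ 0.5649 -0.0529  0.036 ] 0.0583 -111.5
[[0.6883, 0.055, 0.012], [0.6545, -0.115, 0.012], [0.5043, -0.0857, 0.012], [0.5369, 0.0849, 0.012]]
0.1733 -101.2
0.153 168.9
0.1737 79.2
0.1543 -11.2
knob [0.4743 0.049  0.022 ] 62
scene 14 [6.15700e-01 2.12500e-01 2.30100e-01 7.19505e+02 1.18000e+03] 2pi/N 0.4488
scene 18 [5.2820000e-01 1.9430000e-01 2.8800000e-02 1.0625857e+03 1.6315600e+03] 2pi/N 0.3491
scene 22 [4.2860000e-01 2.0400000e-01 1.7140000e-01 7.8529090e+02 1.4964133e+03] 2pi/N 0.2856
master [0.5861 0.0015 0.041 ]
p14 [0.6028 0.043  0.036 ] 0.0448 68.1
p18 [ 0.6347 -0.0175  0.036 ] 0.0523 -21.4
p22 [ 0.5654 -0.0511  0.036 ] 0.0566 -111.4
[[0.5037, -0.0807, 0.012], [0.6568, -0.1098, 0.012], [0.6913, 0.0637, 0.012], [0.5402, 0.0916, 0.012]]
0.1558 -10.8
0.1769 78.7
0.1537 169.6
0.176 -102.0
knob [0.4708 0.0455 0.019 ] 87
```

```bash
cat > go.py <<'E'
# usage: go.py x y z yaw [x y z yaw ...]  (mm, deg): shifts from measured pose of now
import sys; from h import *
s=env.get_state(); q=s["orientation"]; T=R.from_quat([q[1],q[2],q[3],q[0]]); M=T.as_matrix()
yaw=np.degrees(np.arctan2(M[1,0],M[0,0])); p=s["tcp_pos"]*1e3
print("t",round(s["clock"],2),"tcp",p.round(1),"yaw",round(yaw,2),"tilt",(M[:2,2]*57.3).round(2),"gap",round(s["finger_gap"]*1e3,1),"grip",round(s["grip_force"],1),"F",s["wrist_force"].round(1),"q",np.degrees(s["joint_pos"]).round(0))
a=np.array(sys.argv[1:],float).reshape(-1,4); N=R.from_euler("xz",[180,0],degrees=True)
for r in a:
    y=np.radians(r[3]); Rg=np.array([[np.cos(y),np.sin(y),0],[np.sin(y),-np.cos(y),0],[0,0,-1]])
    rv=R.from_matrix(M.T@Rg).as_rotvec(degrees=True)/10
    print(r,"shift",(M.T@(r[:3]-p)).round(1),"turn",rv.round(3))
E
python3 go.py 431.5 207 200 75.2 431.5 207 11 75.2
```

```text
t 1.8 tcp [ 186.2 -544.   231.3] yaw 18.9 tilt [0. 0.] gap 85.1 grip 0.0 F [-0.1  0.3  0.4] q [-79.  18.   3.  75.   0.  82.]
[431.5 207.  200.   75.2] shift [ 475.3 -631.1   31.3] turn [ 0.   -0.   -5.63]
[431.5 207.   11.   75.2] shift [ 475.3 -631.1  220.3] turn [ 0.   -0.   -5.63]
```

```bash
python3 go.py 430 -250 200 18.9 480 100 200 40
```

```text
t 1.8 tcp [ 186.2 -544.   231.3] yaw 18.9 tilt [0. 0.] gap 85.1 grip 0.0 F [-0.1  0.3  0.4] q [-79.  18.   3.  75.   0.  82.]
[ 430.  -250.   200.    18.9] shift [ 325.9 -199.2   31.3] turn [ 0. -0. -0.]
[480. 100. 200.  40.] shift [ 486.5 -514.2   31.3] turn [ 0.   -0.   -2.11]
```

Emit:
{"op": "move_arm", "data": {
  "targets": [
    [[62, -38, 6], [0, 0, 0], -1],
    [[120, -75, 12], [0, 0, 0], -1],
    [[180, -110, 18], [0, 0, 0], -1],
    [[230, -145, 24], [0, 0, 0], -1],
    [[280, -175, 30], [0, 0, 0], -0.1]
  ]
}}

```text
clock: 2.42
tcp_pos: [0.3834, -0.301, 0.2034]
orientation: [0.0, 0.986, 0.164, 0.0]
wrist_force: [0.7, -0.8, -0.3]
finger_gap: 0.0697
grip_force: 0.0
```

Emit:
{"op": "move_arm", "data": {
  "targets": [
    [[30, -55, 0], [0, 0, -0.5], -0.1],
    [[60, -110, 0], [0, 0, -1], -0.1],
    [[90, -165, 0], [0, 0, -2], -0.1],
    [[120, -220, 0], [0, 0, -3], -0.1],
    [[150, -275, 0], [0, 0, -4], -0.1]
  ]
}}

```text
clock: 3.05
tcp_pos: [0.4354, 0.0074, 0.2036]
orientation: [0.0, 0.869, 0.494, 0.001]
wrist_force: [1.0, -0.8, 0.1]
finger_gap: 0.0472
grip_force: 0.0
```

```bash
python3 go.py 431.5 207 100 75.2
```

```text
t 3.05 tcp [435.4   7.4 203.6] yaw 59.21 tilt [ 0.08 -0.02] gap 47.2 grip 0.0 F [ 1.  -0.8  0.1] q [-10.   3. -20.  67.  -0. 111.]
[431.5 207.  100.   75.2] shift [ 169.4 -105.6  103.5] turn [ 8.000e-03 -1.000e-03 -1.599e+00]
```

Emit:
{"op": "move_arm", "data": {
  "targets": [
    [[0, 0, 0], [0, 0, 0], -0.1],
    [[0, 0, 0], [0, 0, 0], -0.1]
  ]
}}

```text
clock: 3.3
tcp_pos: [0.4351, 0.0057, 0.2033]
orientation: [0.0, 0.871, 0.492, -0.0]
wrist_force: [-0.2, 0.3, -0.6]
finger_gap: 0.0469
grip_force: 0.0
```

```bash
python3 go.py 431.5 207 80 75.2
```

```text
t 3.3 tcp [435.1   5.7 203.3] yaw 58.93 tilt [ 0.01 -0.04] gap 46.9 grip 0.0 F [-0.2  0.3 -0.6] q [-10.   3. -20.  67.  -0. 111.]
[431.5 207.   80.   75.2] shift [ 170.6 -107.1  123.1] turn [ 0.002  0.003 -1.627]
```

Emit:
{"op": "move_arm", "data": {
  "targets": [
    [[57, -36, 20], [0, 0, -0.6], -0.1],
    [[114, -72, 50], [0, 0, -1.2], -0.1],
    [[170.6, -107.1, 80], [0, 0, -1.63], -0.1],
    [[170.6, -107.1, 123], [0, 0, -1.63], -0.1],
    [[170.6, -107.1, 123], [0, 0, -1.63], -0.1]
  ]
}}

```text
clock: 3.92
tcp_pos: [0.4288, 0.2056, 0.0766]
orientation: [-0.001, 0.793, 0.61, -0.004]
wrist_force: [-0.6, -0.5, 0.3]
finger_gap: 0.0471
grip_force: 0.0
```

```bash
python3 - <<'E'
from h import *
p=env.read_camera("scene"); save(p,"s1.png",(330,200,470,310),5)
E
python3 go.py 431.5 207 11 75.2
```

```text
t 3.98 tcp [430.5 205.2  78.7] yaw 75.09 tilt [-0.24 -0.11] gap 46.9 grip 0.0 F [-0.1  0.3  1.1] q [ 16.  14. -26.  51.  -0. 121.]
[431.5 207.   11.   75.2] shift [ 2.2  0.8 67.7] turn [-0.021  0.017 -0.011]
```

View pics/s1.png

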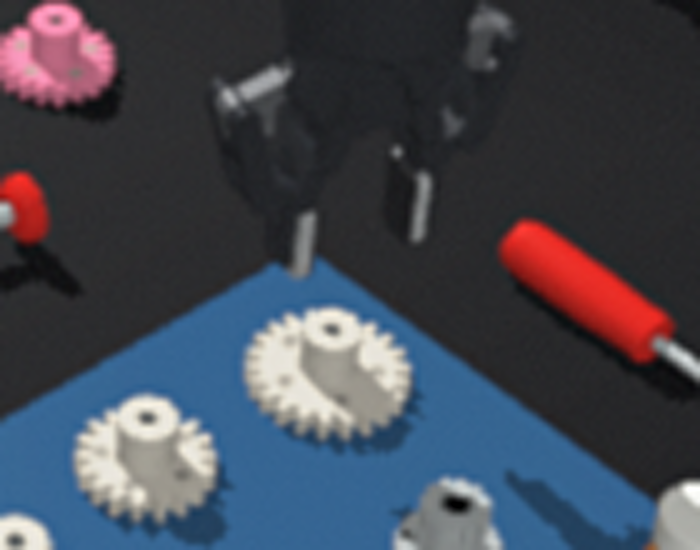

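Emit:
{"op": "move_arm", "data": {
  "targets": [
    [[1, 1, 0], [0, 0, -1], -0.1],
    [[1, 1, 0], [0, 0, -2], -0.1],
    [[1, 1, 0], [0, 0, -3], -0.1],
    [[1, 1, 0], [0, 0, -4], -0.1],
    [[1, 1, 0], [0, 0, -5], -0.1]
  ]
}}

```text
clock: 4.6
tcp_pos: [0.4351, 0.2056, 0.0826]
orientation: [0.002, 0.46, 0.888, 0.001]
wrist_force: [-0.6, 0.7, -0.0]
finger_gap: 0.0469
grip_force: 0.0
```

Emit:
{"op": "move_arm", "data": {
  "targets": [
    [[0, 0, 0], [0, 0, -1], -0.1],
    [[0, 0, 0], [0, 0, -2], -0.1],
    [[0, 0, 0], [0, 0, -3], -0.1],
    [[0, 0, 0], [0, 0, -4], -0.1],
    [[0, 0, 0], [0, 0, -4], -0.1]
  ]
}}

```text
clock: 5.22
tcp_pos: [0.4348, 0.206, 0.0822]
orientation: [0.002, 0.132, 0.991, 0.0]
wrist_force: [1.2, 1.1, -0.2]
finger_gap: 0.0471
grip_force: 0.0
```

```bash
python3 go.py 431.5 207 11 165.2
```

```text
t 5.22 tcp [434.8 206.   82.2] yaw 164.87 tilt [0.19 0.03] gap 47.1 grip 0.0 F [ 1.2  1.1 -0.2] q [ 16.  13. -26.  51.  -0.  31.]
[431.5 207.   11.  165.2] shift [ 3.7  0.  71.1] turn [ 0.007  0.017 -0.033]
```

Emit:
{"op": "move_arm", "data": {
  "targets": [
    [[3.7, 0, 40], [0, 0, 0], -0.1],
    [[3.7, 0, 71], [0, 0, 0], -0.1],
    [[3.7, 0, 71], [0, 0, 0], -0.1]
  ],
  "squeeze": 20
}}

```text
clock: 5.6
tcp_pos: [0.431, 0.2077, 0.0102]
orientation: [0.001, 0.132, 0.991, 0.0]
wrist_force: [0.8, 0.3, -0.3]
finger_gap: 0.0469
grip_force: 0.0
```

Emit:
{"op": "move_arm", "data": {
  "targets": [
    [[0, 0, 0], [0, 0, 0], 1],
    [[0, 0, 0], [0, 0, 0], 1],
    [[0, 0, 0], [0, 0, 0], 1],
    [[0, 0, 0], [0, 0, 0], 1]
  ],
  "squeeze": 20
}}

```text
clock: 6.1
tcp_pos: [0.4318, 0.2071, 0.0119]
orientation: [0.002, 0.131, 0.991, -0.0]
wrist_force: [-2.1, -4.1, 13.9]
finger_gap: 0.0253
grip_force: 29.1
```

```bash
python3 go.py 431.5 207 11 165.2
```

```text
t 6.1 tcp [431.8 207.1  11.9] yaw 164.89 tilt [ 0.27 -0.09] gap 25.3 grip 29.1 F [-2.1 -4.1 13.9] q [ 16.  18. -31.  41.  -0.  31.]
[431.5 207.   11.  165.2] shift [ 0.2 -0.2  0.9] turn [-0.002  0.028 -0.031]
```

Emit:
{"op": "move_arm", "data": {
  "targets": [
    [[0, 0, -3], [0, 0, 0], 1],
    [[0, 0, -3], [0, 0, 0], -0.1],
    [[0, 0, -3], [0, 0, 0], -0.1],
    [[0, 0, -3], [0, 0, 0], -0.1]
  ]
}}

```text
clock: 6.6
tcp_pos: [0.429, 0.2085, 0.012]
orientation: [-0.0, 0.129, 0.992, -0.0]
wrist_force: [-0.7, 0.1, 0.3]
finger_gap: 0.0471
grip_force: 0.0
```

Emit:
{"op": "move_arm", "data": {
  "targets": [
    [[0, 0, -6], [0, 0, 1], -0.1],
    [[0, 0, -6], [0, 0, 2], -0.1],
    [[0, 0, -6], [0, 0, 3], -0.1],
    [[0, 0, -6], [0, 0, 4], -0.1],
    [[0, 0, -6], [0, 0, 5], -0.1]
  ]
}}

```text
clock: 7.22
tcp_pos: [0.429, 0.2086, 0.0179]
orientation: [-0.0, 0.538, 0.843, -0.0]
wrist_force: [-0.3, -0.6, -0.3]
finger_gap: 0.0467
grip_force: 0.0
```

Emit:
{"op": "move_arm", "data": {
  "targets": [
    [[0, 0, 0], [0, 0, 1], -0.1],
    [[0, 0, 0], [0, 0, 2], -0.1],
    [[0, 0, 0], [0, 0, 3], -0.1],
    [[0, 0, 0], [0, 0, 3.97], -0.1],
    [[0, 0, 6], [0, 0, 3.97], -0.1]
  ]
}}

```text
clock: 7.85
tcp_pos: [0.4295, 0.2087, 0.0121]
orientation: [0.0, 0.79, 0.613, 0.0]
wrist_force: [0.4, 0.2, -0.2]
finger_gap: 0.047
grip_force: 0.0
```

Emit:
{"op": "move_arm", "data": {
  "targets": [
    [[0, 0, 0], [0, 0, 0], 1],
    [[0, 0, 0], [0, 0, 0], 1],
    [[0, 0, 0], [0, 0, 0], 1],
    [[0, 0, 0], [0, 0, 0], 1]
  ],
  "squeeze": 40
}}

```text
clock: 8.35
tcp_pos: [0.4291, 0.2085, 0.0121]
orientation: [-0.0, 0.791, 0.612, -0.0]
wrist_force: [-0.7, 0.1, -0.0]
finger_gap: 0.0243
grip_force: 39.4
```

```bash
python3 go.py 431.5 207 11 75.2
```

```text
t 8.35 tcp [429.1 208.5  12.1] yaw 75.52 tilt [-0.02 -0.  ] gap 24.3 grip 39.4 F [-0.7  0.1 -0. ] q [ 16.  18. -31.  41.   0. 121.]
[431.5 207.   11.   75.2] shift [-0.9  2.8  1.1] turn [-0.001  0.001  0.032]
```

Emit:
{"op": "move_arm", "data": {
  "targets": [
    [[0, 0, -30], [0, 0, 0], 1],
    [[0, 0, -60], [0, 0, 0], 1],
    [[0, 0, -90], [0, 0, 0], 1],
    [[0, 0, -108], [0, 0, 0], 1],
    [[0, 0, -108], [0, 0, 0], 1]
  ]
}}

```text
clock: 8.98
tcp_pos: [0.4302, 0.2089, 0.1214]
orientation: [0.001, 0.791, 0.612, 0.001]
wrist_force: [-0.6, -0.2, -0.8]
finger_gap: 0.0247
grip_force: 39.5
```

```bash
python3 go.py 564.8 -51.9 90 68.1
```

```text
t 8.97 tcp [430.2 208.9 121.4] yaw 75.51 tilt [0.16 0.04] gap 24.7 grip 39.5 F [-0.6 -0.2 -0.8] q [ 16.  11. -23.  56.  -0. 121.]
[564.8 -51.9  90.   68.1] shift [-218.9  195.5   31.6] turn [ 0.014 -0.009  0.741]
```

Emit:
{"op": "move_arm", "data": {
  "targets": [
    [[-44, 39, 0], [0, 0, 0.2], 1],
    [[-88, 78, 0], [0, 0, 0.4], 1],
    [[-132, 117, 0], [0, 0, 0.6], 1],
    [[-176, 156, 0], [0, 0, 0.74], 1],
    [[-200, 179, 10], [0, 0, 0.74], 1]
  ]
}}

```text
clock: 9.6
tcp_pos: [0.5535, -0.0327, 0.1093]
orientation: [0.0, 0.829, 0.559, 0.0]
wrist_force: [0.4, 1.7, -0.4]
finger_gap: 0.0247
grip_force: 39.7
```

Emit:
{"op": "move_arm", "data": {
  "targets": [
    [[-19, 16.5, 21], [0, 0, 0], 1],
    [[-19, 16.5, 21], [0, 0, 0], 1],
    [[-19, 16.5, 21], [0, 0, 0], 1]
  ]
}}

```text
clock: 9.98
tcp_pos: [0.5597, -0.0531, 0.0884]
orientation: [-0.001, 0.829, 0.56, -0.001]
wrist_force: [0.4, -0.3, -0.2]
finger_gap: 0.0249
grip_force: 39.7
```

```bash
python3 go.py 564.8 -51.9 75 68.1
python3 - <<'E'
from h import *
p=env.read_camera("scene"); q=env.read_camera("top")
a=cv2.resize(p["pixels"][170:270,215:335],(480,400),interpolation=cv2.INTER_CUBIC)
b=cv2.resize(q["pixels"][155:255,300:380],(320,400),interpolation=cv2.INTER_CUBIC)
cv2.imwrite("pics/s2.png",np.hstack([a,b])[...,::-1])
E
```

```text
t 9.97 tcp [559.7 -53.1  88.4] yaw 68.1 tilt [-0.12  0.05] gap 24.9 grip 39.7 F [ 0.4 -0.3 -0.2] q [-14.  21. -13.  55.   0.  98.]
[564.8 -51.9  75.   68.1] shift [ 3.   4.3 13.4] turn [-0.013  0.     0.   ]
```

View pics/s2.png

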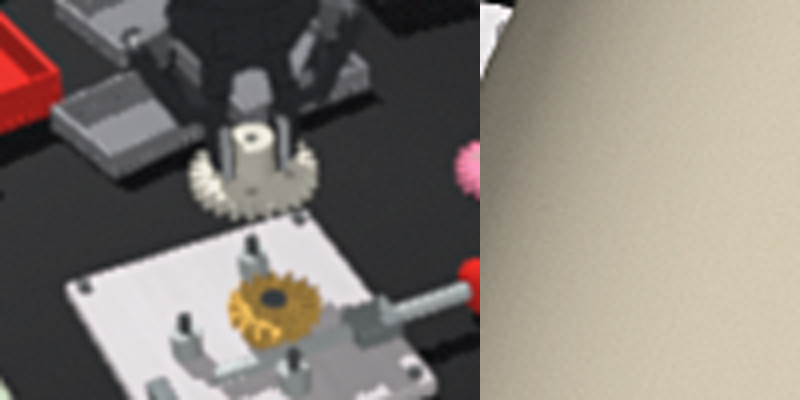

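Emit:
{"op": "move_arm", "data": {
  "targets": [
    [[3, 4.3, 15], [0, 0, 0], 1],
    [[3, 4.3, 23], [0, 0, 0], 1],
    [[3, 4.3, 23], [0, 0, 0], 1],
    [[3, 4.3, 23], [0, 0, 0], 1]
  ]
}}

```text
clock: 10.58
tcp_pos: [0.5657, -0.0524, 0.0661]
orientation: [-0.0, 0.829, 0.56, -0.0]
wrist_force: [0.4, -0.2, -0.6]
finger_gap: 0.0243
grip_force: 39.7
```

```bash
python3 go.py 564.8 -51.9 40.1 68.1
python3 - <<'E'
from h import *
s=env.get_state(); t=s["tcp_pos"]
p=env.read_camera("scene")
g=t-np.array([.37,.93,0])*.0007; z0=t[2]-.0121
print(proj(p,[g[0],g[1],z0+.032]), "post tip",proj(p,[.5645,-.0525,.041]))
r=fitgear(p,22,g[0],g[1],z0,lambda I:np.clip((I.min(-1)-75)/60,0,1)); print(g,z0,np.round(r,4),"want ph",np.radians(67.8)%(2*np.pi/22))
save(p,"s3.png",(225,190,345,270),6)
E
```

```text
t 10.57 tcp [565.7 -52.4  66.1] yaw 68.11 tilt [-0.01 -0.  ] gap 24.3 grip 39.7 F [ 0.4 -0.2 -0.6] q [-13.  23. -14.  53.  -0.  99.]
[564.8 -51.9  40.1  68.1] shift [ 0.1 -1.  26. ] turn [-0.001  0.001  0.001]
[[275.67185074 213.14697342]] post tip [[277.17325026 228.40723539]]
[ 0.56540548 -0.05304238  0.06613589] 0.05403588679159195 [ 5.7670000e-01 -3.2400000e-02  6.1100000e-02  2.2229826e+03
  2.9476833e+03] want ph 0.040935904274048696
```

View pics/s3.png

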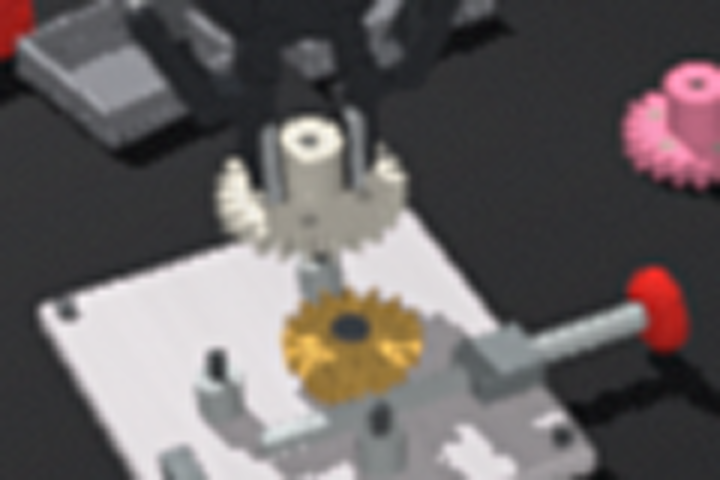

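Emit:
{"op": "move_arm", "data": {
  "targets": [
    [[0, 0, 8], [0, 0, 0], 1],
    [[0, 0, 13], [0, 0, 0], 1],
    [[0, 0, 15], [0, 0, 0], 1],
    [[0, 0, 15], [0, 0, 0], 1]
  ]
}}

```text
clock: 11.12
tcp_pos: [0.5656, -0.0525, 0.0509]
orientation: [-0.0, 0.829, 0.56, -0.0]
wrist_force: [0.2, -0.0, -1.5]
finger_gap: 0.0244
grip_force: 39.7
```

```bash
python3 go.py 564.8 -51.9 40.1 68.1
```

```text
t 11.12 tcp [565.6 -52.5  50.9] yaw 68.09 tilt [-0.03  0.  ] gap 24.4 grip 39.7 F [ 0.2 -0.  -1.5] q [-13.  24. -15.  51.  -0.  99.]
[564.8 -51.9  40.1  68.1] shift [ 0.3 -0.9 10.8] turn [-0.003  0.001 -0.001]
```

Emit:
{"op": "move_arm", "data": {
  "targets": [
    [[0, 0, 3], [0, 0, 0], 1],
    [[0, 0, 5], [0, 0, 0], 1],
    [[0, 0, 5], [0, 0, 0], 1]
  ]
}}

```text
clock: 11.5
tcp_pos: [0.565, -0.0527, 0.0458]
orientation: [-0.0, 0.829, 0.56, -0.001]
wrist_force: [-1.8, -1.4, -1.3]
finger_gap: 0.0247
grip_force: 40.2
```

```bash
python3 go.py 564.8 -51.9 40.1 68.1
```

```text
t 11.5 tcp [565.  -52.7  45.8] yaw 68.08 tilt [-0.08 -0.03] gap 24.7 grip 40.2 F [-1.8 -1.4 -1.3] q [-13.  24. -16.  50.  -0.  99.]
[564.8 -51.9  40.1  68.1] shift [ 0.7 -0.5  5.7] turn [-0.006  0.006 -0.002]
```

Emit:
{"op": "move_arm", "data": {
  "targets": [
    [[0, 0, 3], [0, 0, 0], 1],
    [[0, 0, 5], [0, 0, 0], 1],
    [[0, 0, 5], [0, 0, 0], 1]
  ]
}}

```text
clock: 11.88
tcp_pos: [0.565, -0.0527, 0.0407]
orientation: [-0.0, 0.829, 0.56, -0.001]
wrist_force: [-4.7, -3.5, -2.0]
finger_gap: 0.0248
grip_force: 40.5
```

```bash
python3 go.py 564.8 -51.9 40.1 68.1
```

```text
t 11.88 tcp [565.  -52.7  40.7] yaw 68.08 tilt [-0.08 -0.03] gap 24.8 grip 40.5 F [-4.7 -3.5 -2. ] q [-13.  24. -16.  50.  -0.  99.]
[564.8 -51.9  40.1  68.1] shift [ 0.6 -0.5  0.6] turn [-0.007  0.006 -0.002]
```

Emit:
{"op": "move_arm", "data": {
  "targets": [
    [[0, 0, 0], [0, 0, 0], -0.1],
    [[0, 0, 0], [0, 0, 0], -0.1],
    [[0, 0, -2], [0, 0, 0], -0.1],
    [[0, 0, -40], [0, 0, 0], -0.1],
    [[0, 0, -75], [0, 0, 0], -0.1]
  ]
}}

```text
clock: 12.5
tcp_pos: [0.5659, -0.0523, 0.1171]
orientation: [-0.0, 0.829, 0.56, 0.0]
wrist_force: [0.6, -0.1, -0.8]
finger_gap: 0.0468
grip_force: 0.0
```

```bash
python3 go.py 531 197.4 110 161.5
```

```text
t 12.5 tcp [565.9 -52.3 117.1] yaw 68.11 tilt [0.01 0.02] gap 46.8 grip 0.0 F [ 0.6 -0.1 -0.8] q [-13.  21. -10.  59.   0.  99.]
[531.  197.4 110.  161.5] shift [ 218.7 -125.5    7.2] turn [ 2.000e-03 -2.000e-03 -9.339e+00]
```

Emit:
{"op": "move_arm", "data": {
  "targets": [
    [[54, -31, 0], [0, 0, 0], -0.1],
    [[108, -62, 0], [0, 0, -0.34], -0.1],
    [[162, -93, 0], [0, 0, -0.34], -0.1],
    [[218.7, -125.5, 7], [0, 0, -0.34], -0.1],
    [[218.7, -125.5, 40], [0, 0, -0.34], -0.1]
  ]
}}

```text
clock: 13.12
tcp_pos: [0.5324, 0.2023, 0.0784]
orientation: [0.001, 0.81, 0.587, 0.003]
wrist_force: [0.8, -0.5, -0.9]
finger_gap: 0.0468
grip_force: 0.0
```

Emit:
{"op": "move_arm", "data": {
  "targets": [
    [[0, 0, 10], [0, 0, 0], -0.1],
    [[0, 0, 10], [0, 0, 0], -0.1]
  ]
}}

```text
clock: 13.38
tcp_pos: [0.5305, 0.1966, 0.0658]
orientation: [-0.0, 0.812, 0.584, -0.001]
wrist_force: [0.3, 0.4, -0.2]
finger_gap: 0.047
grip_force: 0.0
```

```bash
python3 - <<'E'
from h import *
p=env.read_camera("scene")
for N,x,y in((14,.6186,.2157),(18,.531,.1974)):
    print(N,np.round(fitgear(p,N,x,y,0,whiteR),4))
E
python3 go.py 531 197.4 12.5 71.5
```

```text
14 [6.157000e-01 2.126000e-01 2.272000e-01 7.344116e+02 1.201320e+03]
18 [5.2820000e-01 1.9430000e-01 2.7400000e-02 5.7213770e+02 1.1392933e+03]
t 13.43 tcp [531.3 196.5  66.6] yaw 71.42 tilt [ 0. -0.] gap 46.8 grip 0.0 F [ 0.8 -0.9  0.1] q [ 12.  23. -14.  53.  -0. 121.]
[531.  197.4  12.5  71.5] shift [ 0.8 -0.6 54.1] turn [ 0.001  0.    -0.008]
```

Emit:
{"op": "move_arm", "data": {
  "targets": [
    [[0.8, -0.6, 30], [0, 0, 0], -0.1],
    [[0.8, -0.6, 54], [0, 0, 0], -0.1],
    [[0.8, -0.6, 54], [0, 0, 0], -0.1]
  ]
}}

```text
clock: 13.8
tcp_pos: [0.5301, 0.197, 0.0117]
orientation: [-0.0, 0.812, 0.583, -0.001]
wrist_force: [-0.9, -0.6, 0.8]
finger_gap: 0.0467
grip_force: 0.0
```

Emit:
{"op": "move_arm", "data": {
  "targets": [
    [[0, 0, 0], [0, 0, 0], 1],
    [[0, 0, 0], [0, 0, 0], 1],
    [[0, 0, 0], [0, 0, 0], 1],
    [[0, 0, 0], [0, 0, 0], -0.1],
    [[0, 0, 0], [0, 0, 0], -0.1]
  ],
  "squeeze": 20
}}

```text
clock: 14.42
tcp_pos: [0.5303, 0.1983, 0.0121]
orientation: [-0.0, 0.812, 0.584, -0.0]
wrist_force: [0.2, 0.2, -0.2]
finger_gap: 0.047
grip_force: 0.0
```

```bash
python3 go.py 531 197.4 12.5 161.5
```

```text
t 14.43 tcp [530.3 198.3  12.1] yaw 71.51 tilt [-0.02  0.  ] gap 47.0 grip 0.0 F [ 0.2  0.2 -0.2] q [ 12.  26. -18.  46.   0. 121.]
[531.  197.4  12.5 161.5] shift [-0.6  1.  -0.4] turn [-2.000e-03 -1.000e-03 -8.999e+00]
```

Emit:
{"op": "move_arm", "data": {
  "targets": [
    [[0, 0, -4], [0, 0, -1], -0.1],
    [[0, 0, -4], [0, 0, -2], -0.1],
    [[0, 0, -4], [0, 0, -3], -0.1],
    [[0, 0, -4], [0, 0, -4], -0.1],
    [[0, 0, -4], [0, 0, -5], -0.1]
  ]
}}

```text
clock: 15.05
tcp_pos: [0.5301, 0.1983, 0.0158]
orientation: [-0.0, 0.486, 0.874, -0.0]
wrist_force: [-0.7, 0.1, 0.4]
finger_gap: 0.0469
grip_force: 0.0
```

Emit:
{"op": "move_arm", "data": {
  "targets": [
    [[0, 0, 0], [0, 0, -1], -0.1],
    [[0, 0, 0], [0, 0, -2], -0.1],
    [[0, 0, 0], [0, 0, -3], -0.1],
    [[0, 0, 0], [0, 0, -4], -0.1],
    [[0, 0, 4], [0, 0, -4], -0.1]
  ]
}}

```text
clock: 15.68
tcp_pos: [0.5305, 0.1983, 0.012]
orientation: [0.0, 0.162, 0.987, 0.0]
wrist_force: [0.1, 0.9, -0.1]
finger_gap: 0.047
grip_force: 0.0
```

Emit:
{"op": "move_arm", "data": {
  "targets": [
    [[0, 0, 0], [0, 0, 0], -0.1],
    [[0, 0, 0], [0, 0, 0], 1],
    [[0, 0, 0], [0, 0, 0], 1],
    [[0, 0, 0], [0, 0, 0], 1],
    [[0, 0, 0], [0, 0, 0], 1]
  ],
  "squeeze": 40
}}

```text
clock: 16.3
tcp_pos: [0.5307, 0.1982, 0.0122]
orientation: [0.0, 0.161, 0.987, 0.0]
wrist_force: [1.4, -0.3, 0.0]
finger_gap: 0.0242
grip_force: 39.2
```

```bash
python3 go.py 531 197.4 12.5 161.5
```

```text
t 16.3 tcp [530.7 198.2  12.2] yaw 161.48 tilt [ 0.01 -0.  ] gap 24.2 grip 39.2 F [ 1.4 -0.3  0. ] q [ 12.  26. -18.  46.  -0.  31.]
[531.  197.4  12.5 161.5] shift [-0.6 -0.7 -0.3] turn [ 0.     0.001 -0.002]
```

Emit:
{"op": "move_arm", "data": {
  "targets": [
    [[0, 0, -30], [0, 0, 0], 1],
    [[0, 0, -60], [0, 0, 0], 1],
    [[0, 0, -90], [0, 0, 0], 1],
    [[0, 0, -100], [0, 0, 0], 1],
    [[0, 0, -100], [0, 0, 0], 1]
  ]
}}

```text
clock: 16.92
tcp_pos: [0.5309, 0.1982, 0.1123]
orientation: [0.0, 0.161, 0.987, 0.0]
wrist_force: [0.0, 1.4, -0.9]
finger_gap: 0.0242
grip_force: 39.3
```

```bash
python3 go.py 634.2 -19.2 90 157.8
```

```text
t 16.93 tcp [530.9 198.2 112.3] yaw 161.49 tilt [0.06 0.01] gap 24.2 grip 39.3 F [ 0.   1.4 -0.9] q [ 12.  21. -11.  59.  -0.  31.]
[634.2 -19.2  90.  157.8] shift [-167.  -173.4   22.4] turn [0.003 0.005 0.369]
```

Emit:
{"op": "move_arm", "data": {
  "targets": [
    [[-42, -43, 0], [0, 0, 0.1], 1],
    [[-84, -87, 0], [0, 0, 0.2], 1],
    [[-126, -130, 0], [0, 0, 0.37], 1],
    [[-155, -161, 10], [0, 0, 0.37], 1],
    [[-167, -173.4, 22], [0, 0, 0.37], 1]
  ]
}}

```text
clock: 17.55
tcp_pos: [0.634, -0.0217, 0.088]
orientation: [-0.001, 0.194, 0.981, -0.0]
wrist_force: [0.5, -0.4, -0.7]
finger_gap: 0.0245
grip_force: 39.4
```

Emit:
{"op": "move_arm", "data": {
  "targets": [
    [[0, 0, 10], [0, 0, 0], 1],
    [[0, 0, 24], [0, 0, 0], 1],
    [[0, 0, 24], [0, 0, 0], 1],
    [[0, 0, 24], [0, 0, 0], 1]
  ]
}}

```text
clock: 18.05
tcp_pos: [0.6337, -0.0181, 0.0664]
orientation: [0.0, 0.192, 0.981, -0.0]
wrist_force: [-0.1, 0.2, -1.1]
finger_gap: 0.0247
grip_force: 39.4
```

```bash
python3 go.py 634.2 -19.2 49 157.8
```

```text
t 18.05 tcp [633.7 -18.1  66.4] yaw 157.89 tilt [ 0. -0.] gap 24.7 grip 39.4 F [-0.1  0.2 -1.1] q [-9. 30. -4. 57. -0. 13.]
[634.2 -19.2  49.  157.8] shift [-0.9 -0.8 17.4] turn [-0.     0.     0.009]
```

Emit:
{"op": "move_arm", "data": {
  "targets": [
    [[-0.8, -0.7, 8], [0, 0, 0], 1],
    [[-0.8, -0.7, 15], [0, 0, 0], 1],
    [[-0.8, -0.7, 15], [0, 0, 0], 1],
    [[-0.8, -0.7, 18], [0, 0, 0], 1],
    [[-0.8, -0.7, 20], [0, 0, 0], 1]
  ]
}}

```text
clock: 18.68
tcp_pos: [0.6339, -0.02, 0.0461]
orientation: [-0.0, 0.193, 0.981, 0.0]
wrist_force: [-1.7, 1.6, -0.0]
finger_gap: 0.0245
grip_force: 39.4
```

```bash
python3 go.py 634.2 -19.2 40.5 157.8
```

```text
t 18.68 tcp [633.9 -20.   46.1] yaw 157.8 tilt [-0.04  0.02] gap 24.5 grip 39.4 F [-1.7  1.6 -0. ] q [-9. 31. -5. 55.  0. 13.]
[634.2 -19.2  40.5 157.8] shift [0.1 0.8 5.6] turn [ 0.001 -0.005 -0.   ]
```

Emit:
{"op": "move_arm", "data": {
  "targets": [
    [[0, 0, 3], [0, 0, 0], 1],
    [[0, 0, 5.3], [0, 0, 0], 1],
    [[0, 0, 5.3], [0, 0, 0], 1]
  ]
}}

```text
clock: 19.05
tcp_pos: [0.6338, -0.0199, 0.0403]
orientation: [-0.001, 0.192, 0.981, 0.0]
wrist_force: [-2.0, 2.2, -1.9]
finger_gap: 0.0245
grip_force: 39.3
```

```bash
python3 go.py 634.2 -19.2 40.5 157.8
```

```text
t 19.05 tcp [633.8 -19.9  40.3] yaw 157.8 tilt [-0.07  0.03] gap 24.5 grip 39.3 F [-2.   2.2 -1.9] q [-9. 31. -5. 54.  0. 13.]
[634.2 -19.2  40.5 157.8] shift [-0.1  0.8 -0.2] turn [-0.    -0.008  0.   ]
```

Emit:
{"op": "move_arm", "data": {
  "targets": [
    [[0, 0, 0], [0, 0, 0], -0.1],
    [[0, 0, 0], [0, 0, 0], -0.1],
    [[0, 0, -2], [0, 0, 0], -0.1],
    [[0, 0, -40], [0, 0, 0], -0.1],
    [[0, 0, -80], [0, 0, 0], -0.1]
  ]
}}

```text
clock: 19.68
tcp_pos: [0.6341, -0.0203, 0.1214]
orientation: [-0.0, 0.193, 0.981, -0.0]
wrist_force: [1.1, -0.1, -0.2]
finger_gap: 0.0467
grip_force: 0.0
```

```bash
python3 go.py 618 215 70 154.6
```

```text
t 19.68 tcp [634.1 -20.3 121.4] yaw 157.78 tilt [-0.06 -0.01] gap 46.7 grip 0.0 F [ 1.1 -0.1 -0.2] q [-9. 27.  1. 64. -0. 13.]
[618.  215.   70.  154.6] shift [103.8 211.8  51.4] turn [-0.003 -0.005  0.318]
```

Emit:
{"op": "move_arm", "data": {
  "targets": [
    [[26, 53, 0], [0, 0, 0], -0.1],
    [[52, 106, 0], [0, 0, 0.3], -0.1],
    [[78, 159, 10], [0, 0, 0.32], -0.1],
    [[103.8, 211.8, 30], [0, 0, 0.32], -0.1],
    [[103.8, 211.8, 51], [0, 0, 0.32], -0.1]
  ]
}}

```text
clock: 20.3
tcp_pos: [0.6181, 0.2198, 0.07]
orientation: [0.001, 0.217, 0.976, 0.001]
wrist_force: [0.6, -0.4, 1.0]
finger_gap: 0.0471
grip_force: 0.0
```

Emit:
{"op": "move_arm", "data": {
  "targets": [
    [[0, 0, 0], [0, 0, 0], -0.1],
    [[0, 0, 0], [0, 0, 0], -0.1]
  ]
}}

```text
clock: 20.55
tcp_pos: [0.619, 0.2145, 0.0707]
orientation: [0.0, 0.22, 0.975, 0.0]
wrist_force: [-1.0, 0.4, 0.2]
finger_gap: 0.0469
grip_force: 0.0
```

```bash
python3 go.py 618 215 12 154.6;  python3 - <<'E'
from h import *
p=env.read_camera("scene")
print(np.round(fitgear(p,14,.6186,.2157,0,whiteR),4))
q=env.read_camera("top")
a=cv2.resize(p["pixels"][260:340,280:400],(480,320),interpolation=cv2.INTER_CUBIC)
b=cv2.resize(p["pixels"][205:285,235:345],(440,320),interpolation=cv2.INTER_CUBIC)[:, :320]
cv2.imwrite("pics/s4.png",np.hstack([a,b])[...,::-1])
E
```

```text
t 20.55 tcp [619.  214.5  70.7] yaw 154.54 tilt [ 0.06 -0.  ] gap 46.9 grip 0.0 F [-1.   0.4  0.2] q [12. 31.  0. 59. -0. 38.]
[618.  215.   12.  154.6] shift [ 1.1 -0.  58.7] turn [ 0.002  0.005 -0.006]
[6.161000e-01 2.127000e-01 2.350000e-01 2.433874e+02 6.740400e+02]
```

View pics/s4.png

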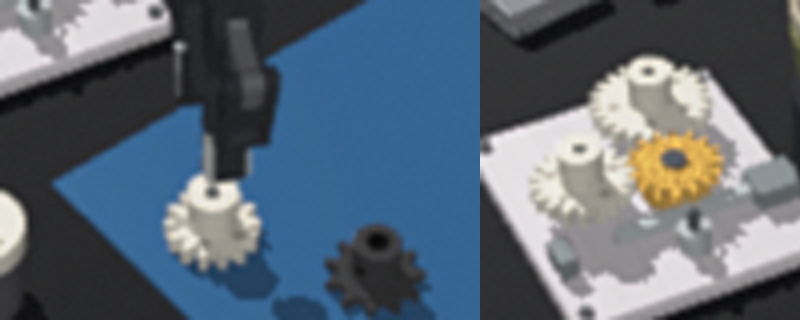

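Emit:
{"op": "move_arm", "data": {
  "targets": [
    [[1, 0, 30], [0, 0, 0], -0.1],
    [[1, 0, 58.5], [0, 0, 0], -0.1],
    [[1, 0, 58.5], [0, 0, 0], -0.1]
  ]
}}

```text
clock: 21.02
tcp_pos: [0.6169, 0.2144, 0.0105]
orientation: [-0.001, 0.221, 0.975, -0.001]
wrist_force: [-0.7, 0.1, 0.3]
finger_gap: 0.0472
grip_force: 0.0
```

Emit:
{"op": "move_arm", "data": {
  "targets": [
    [[0, 0, 0], [0, 0, 0], 1],
    [[0, 0, 0], [0, 0, 0], 1],
    [[0, 0, 0], [0, 0, 0], 1],
    [[0, 0, 0], [0, 0, 0], -0.1],
    [[0, 0, 0], [0, 0, 0], -0.1]
  ],
  "squeeze": 20
}}

```text
clock: 21.65
tcp_pos: [0.6172, 0.2156, 0.0113]
orientation: [-0.0, 0.22, 0.976, -0.0]
wrist_force: [0.2, 0.7, 0.2]
finger_gap: 0.0472
grip_force: 0.0
```

Emit:
{"op": "move_arm", "data": {
  "targets": [
    [[0, 0, -4], [0, 0, 1], -0.1],
    [[0, 0, -4], [0, 0, 2], -0.1],
    [[0, 0, -4], [0, 0, 3], -0.1],
    [[0, 0, -4], [0, 0, 4], -0.1],
    [[0, 0, -4], [0, 0, 5], -0.1]
  ]
}}

```text
clock: 22.28
tcp_pos: [0.617, 0.2156, 0.015]
orientation: [-0.0, 0.614, 0.789, -0.0]
wrist_force: [-0.9, 0.8, 0.4]
finger_gap: 0.0472
grip_force: 0.0
```

Emit:
{"op": "move_arm", "data": {
  "targets": [
    [[0, 0, 0], [0, 0, 1], -0.1],
    [[0, 0, 0], [0, 0, 2], -0.1],
    [[0, 0, 0], [0, 0, 3], -0.1],
    [[0, 0, 0], [0, 0, 4], -0.1],
    [[0, 0, 4], [0, 0, 4], -0.1]
  ]
}}

```text
clock: 22.9
tcp_pos: [0.6175, 0.2156, 0.0112]
orientation: [0.0, 0.845, 0.535, 0.0]
wrist_force: [0.7, 0.0, 0.1]
finger_gap: 0.047
grip_force: 0.0
```

Emit:
{"op": "move_arm", "data": {
  "targets": [
    [[0, 0, 0], [0, 0, 0], -0.1],
    [[0, 0, 0], [0, 0, 0], 1],
    [[0, 0, 0], [0, 0, 0], 1],
    [[0, 0, 0], [0, 0, 0], 1],
    [[0, 0, 0], [0, 0, 0], 1]
  ],
  "squeeze": 40
}}

```text
clock: 23.52
tcp_pos: [0.618, 0.2157, 0.0121]
orientation: [0.0, 0.845, 0.534, 0.001]
wrist_force: [-0.9, -0.2, 6.6]
finger_gap: 0.0247
grip_force: 40.7
```

```bash
python3 go.py 603.5 43.1 90 67.5
```

```text
t 23.52 tcp [618.  215.7  12.1] yaw 64.62 tilt [0.07 0.02] gap 24.7 grip 40.7 F [-0.9 -0.2  6.6] q [ 12.  34.  -4.  52.   0. 128.]
[603.5  43.1  90.   67.5] shift [-162.1   61.   -78. ] turn [ 0.006 -0.005 -0.288]
```

Emit:
{"op": "move_arm", "data": {
  "targets": [
    [[0, 0, -40], [0, 0, 0], 1],
    [[0, 0, -80], [0, 0, 0], 1],
    [[-50, 19, -100], [0, 0, 0], 1],
    [[-100, 38, -100], [0, 0, -0.29], 1],
    [[-140, 53, -100], [0, 0, -0.29], 1]
  ]
}}

```text
clock: 24.15
tcp_pos: [0.6047, 0.0646, 0.1113]
orientation: [0.0, 0.831, 0.556, -0.0]
wrist_force: [1.1, -0.5, 0.4]
finger_gap: 0.0245
grip_force: 39.6
```

Emit:
{"op": "move_arm", "data": {
  "targets": [
    [[-15, 5, 20], [0, 0, 0], 1],
    [[-22, 8, 42], [0, 0, 0], 1],
    [[-22, 8, 42], [0, 0, 0], 1],
    [[-22, 8, 42], [0, 0, 0], 1]
  ]
}}

```text
clock: 24.65
tcp_pos: [0.6043, 0.0433, 0.0697]
orientation: [-0.0, 0.831, 0.556, -0.0]
wrist_force: [0.3, 0.9, -0.5]
finger_gap: 0.0247
grip_force: 39.6
```

```bash
python3 go.py 603.3 43.4 50 67.6
```

```text
t 24.65 tcp [604.3  43.3  69.7] yaw 67.52 tilt [-0.01  0.  ] gap 24.7 grip 39.6 F [ 0.3  0.9 -0.5] q [ -3.  27.  -8.  55.   0. 109.]
[603.3  43.4  50.   67.6] shift [-0.3 -0.9 19.7] turn [-0.001 -0.    -0.008]
```

Emit:
{"op": "move_arm", "data": {
  "targets": [
    [[-0.2, -0.8, 10], [0, 0, 0], 1],
    [[-0.2, -0.8, 19], [0, 0, 0], 1],
    [[-0.2, -0.8, 19], [0, 0, 0], 1],
    [[-0.2, -0.8, 22], [0, 0, 0], 1],
    [[-0.2, -0.8, 24], [0, 0, 0], 1]
  ]
}}

```text
clock: 25.28
tcp_pos: [0.6035, 0.0431, 0.0454]
orientation: [0.0, 0.831, 0.556, 0.0]
wrist_force: [-0.1, -0.8, -0.3]
finger_gap: 0.025
grip_force: 39.6
```

```bash
python3 go.py 603.3 43.4 40 67.6
```

```text
t 25.27 tcp [603.5  43.1  45.4] yaw 67.5 tilt [ 0.02 -0.01] gap 25.0 grip 39.6 F [-0.1 -0.8 -0.3] q [ -4.  28. -10.  52.  -0. 109.]
[603.3  43.4  40.   67.6] shift [ 0.2 -0.3  5.4] turn [ 0.002  0.    -0.01 ]
```

Emit:
{"op": "move_arm", "data": {
  "targets": [
    [[0, 0, 3], [0, 0, 0], 1],
    [[0, 0, 5.5], [0, 0, 0], 1],
    [[0, 0, 5.5], [0, 0, 0], 1]
  ]
}}

```text
clock: 25.65
tcp_pos: [0.6031, 0.043, 0.0396]
orientation: [-0.0, 0.831, 0.556, -0.0]
wrist_force: [-1.0, -0.3, -0.9]
finger_gap: 0.0242
grip_force: 39.6
```

Emit:
{"op": "move_arm", "data": {
  "targets": [
    [[0, 0, 0], [0, 0, 0], -0.1],
    [[0, 0, 0], [0, 0, 0], -0.1],
    [[0, 0, -2], [0, 0, 0], -0.1],
    [[0, 0, -45], [0, 0, 0], -0.1],
    [[0, 0, -90], [0, 0, 0], -0.1]
  ]
}}

```text
clock: 26.28
tcp_pos: [0.6028, 0.0431, 0.1304]
orientation: [-0.0, 0.832, 0.556, -0.001]
wrist_force: [1.2, -0.1, 0.3]
finger_gap: 0.047
grip_force: 0.0
```

```bash
python3 go.py 415 58.5 130 169
```

```text
t 26.27 tcp [602.8  43.1 130.4] yaw 67.49 tilt [-0.09  0.  ] gap 47.0 grip 0.0 F [ 1.2 -0.1  0.3] q [ -4.  24.  -3.  63.  -0. 109.]
[415.   58.5 130.  169. ] shift [ -57.6 -179.4    0.7] turn [-9.0000e-03 -5.0000e-03 -1.0151e+01]
```

Emit:
{"op": "move_arm", "data": {
  "targets": [
    [[-12, -40, 0], [0, 0, -1], 1],
    [[-26, -80, 0], [0, 0, -2], 1],
    [[-40, -120, 0], [0, 0, -3], 1],
    [[-50, -160, 0], [0, 0, -4], 1],
    [[-57.6, -179.4, 0], [0, 0, -5], 1]
  ]
}}

```text
clock: 26.9
tcp_pos: [0.4132, 0.0589, 0.13]
orientation: [-0.0, 0.516, 0.856, -0.0]
wrist_force: [0.8, -1.1, 1.2]
finger_gap: -0.0003
grip_force: 0.0
```

Emit:
{"op": "move_arm", "data": {
  "targets": [
    [[0, 0, 0], [0, 0, -1], 1],
    [[0, 0, 0], [0, 0, -2], 1],
    [[0, 0, 0], [0, 0, -3], 1],
    [[0, 0, 0], [0, 0, -4], 1],
    [[0, 0, 0], [0, 0, -5.15], 1]
  ]
}}

```text
clock: 27.52
tcp_pos: [0.4157, 0.0585, 0.1302]
orientation: [0.0, 0.099, 0.995, -0.0]
wrist_force: [-0.1, 0.0, 0.0]
finger_gap: -0.0
grip_force: 0.0
```

Emit:
{"op": "move_arm", "data": {
  "targets": [
    [[0, 0, 0], [0, 0, -0.2], 1],
    [[0, 0, 40], [0, 0, -0.2], 1],
    [[0, 0, 80], [0, 0, -0.2], 1],
    [[0, 0, 118], [0, 0, -0.2], 1],
    [[0, 0, 118], [0, 0, -0.2], 1]
  ]
}}

```text
clock: 28.15
tcp_pos: [0.4129, 0.0586, 0.01]
orientation: [-0.003, 0.086, 0.996, -0.0]
wrist_force: [-0.7, -0.5, 0.2]
finger_gap: 0.0002
grip_force: 0.0
```

```bash
python3 go.py 450 51.5 11 169
python3 - <<'E'
from h import *
p=env.read_camera("scene"); q=env.read_camera("top")
for c in(p,q):
    for d in env.landmark_of("plunger_face",c)[:1]: print(d["centre"].round(4) if hasattr(d["centre"],"round") else d["centre"],d["confidence"])
a=cv2.resize(p["pixels"][190:290,235:375],(560,400),interpolation=cv2.INTER_CUBIC)
b=cv2.resize(q["pixels"][160:300,270:354],(240,400),interpolation=cv2.INTER_CUBIC)
cv2.imwrite("pics/s5.png",np.hstack([a,b])[...,::-1])
E
```

```text
t 28.15 tcp [412.9  58.6  10. ] yaw 170.13 tilt [-0.33  0.01] gap 0.2 grip 0.0 F [-0.7 -0.5  0.2] q [ -3.  13. -39.  38.  -0.   7.]
[450.   51.5  11.  169. ] shift [-37.8  -0.7  -1.2] turn [-0.005 -0.033  0.113]
[0.4664, 0.049, 0.0243] 0.51
```

View pics/s5.png

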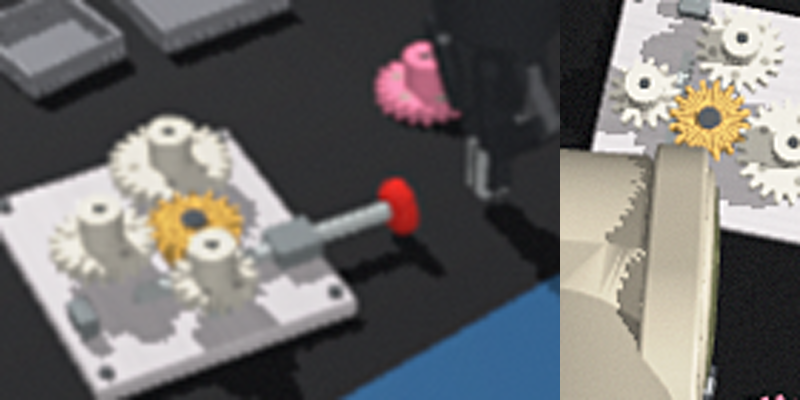

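Emit:
{"op": "move_arm", "data": {
  "targets": [
    [[-15, -0.5, -1], [0, 0, 0.1], 1],
    [[-30, -0.5, -1], [0, 0, 0.1], 1],
    [[-40, -0.5, -1], [0, 0, 0.1], 1],
    [[-46, -0.5, -1], [0, 0, 0.1], 1],
    [[-50, -0.5, -1], [0, 0, 0.1], 1]
  ],
  "squeeze": 60
}}

```text
clock: 28.98
tcp_pos: [0.4634, 0.0496, 0.0123]
orientation: [-0.002, 0.094, 0.996, -0.0]
wrist_force: [-5.7, -0.1, 2.9]
finger_gap: 0.0001
grip_force: 2.3
```

```bash
python3 go.py 480 46.5 11 169
```

```text
t 28.98 tcp [463.4  49.6  12.3] yaw 169.24 tilt [-0.19  0.01] gap 0.1 grip 2.3 F [-5.7 -0.1  2.9] q [ -4.  17. -32.  41.  -0.   7.]
[480.   46.5  11.  169. ] shift [-16.9   0.    1.3] turn [-0.003 -0.019  0.024]
```

Emit:
{"op": "move_arm", "data": {
  "targets": [
    [[-4, 0, 0], [0, 0, 0], 1],
    [[-8, 0, 0], [0, 0, 0], 1],
    [[-12, 0, 0], [0, 0, 0], 1],
    [[-15, 0, 0], [0, 0, 0], 1],
    [[-15, 0, 0], [0, 0, 0], 1]
  ]
}}

```text
clock: 29.6
tcp_pos: [0.4778, 0.0468, 0.0123]
orientation: [-0.002, 0.094, 0.996, -0.0]
wrist_force: [-6.8, -0.2, 3.5]
finger_gap: -0.0002
grip_force: 2.9
```

Emit:
{"op": "move_arm", "data": {
  "targets": [
    [[-2, 0, 0], [0, 0, 0], 1],
    [[-4, 0, 0], [0, 0, 0], 1],
    [[-4, 0, 0], [0, 0, 0], 1]
  ]
}}

```text
clock: 29.98
tcp_pos: [0.4814, 0.0461, 0.0123]
orientation: [-0.002, 0.094, 0.996, -0.0]
wrist_force: [-6.9, 0.5, 3.3]
finger_gap: -0.0
grip_force: 3.2
```

Not at the stop yet; continue.

Emit:
{"op": "move_arm", "data": {
  "targets": [
    [[-2, 0, 0], [0, 0, 0], 1],
    [[-3, 0, 0], [0, 0, 0], 1],
    [[-3, 0, 0], [0, 0, 0], 1]
  ]
}}

```text
clock: 30.35
tcp_pos: [0.4816, 0.046, 0.012]
orientation: [-0.004, 0.094, 0.996, -0.0]
wrist_force: [-12.5, 1.1, 8.4]
finger_gap: 0.0002
grip_force: 6.1
```

Emit:
{"op": "move_arm", "data": {
  "targets": [
    [[-2, 0, 0], [0, 0, 0], 1],
    [[-2, 0, 0], [0, 0, 0], 1]
  ]
}}

```text
clock: 30.6
tcp_pos: [0.4817, 0.046, 0.0117]
orientation: [-0.006, 0.093, 0.996, 0.0]
wrist_force: [-15.2, 2.0, 10.9]
finger_gap: -0.0
grip_force: 8.1
```

Emit:
{"op": "move_arm", "data": {
  "targets": [
    [[-2, 0, 0], [0, 0, 0], 1],
    [[-2, 0, 0], [0, 0, 0], 1]
  ]
}}

```text
clock: 30.85
tcp_pos: [0.4816, 0.046, 0.0113]
orientation: [-0.008, 0.093, 0.996, 0.0]
wrist_force: [-18.5, 3.0, 13.9]
finger_gap: 0.0003
grip_force: 10.2
```

Emit:
{"op": "move_arm", "data": {
  "targets": [
    [[6, 0, 0], [0, 0, 0], 1],
    [[14, 0, 0], [0, 0, 0], 1],
    [[24, 0, 0], [0, 0, 0], 1],
    [[40, 0, 0], [0, 0, 0], 1],
    [[60, 0, 0], [0, 0, 0], 1]
  ]
}}

```text
clock: 31.48
tcp_pos: [0.433, 0.0558, 0.0138]
orientation: [0.002, 0.094, 0.996, -0.0]
wrist_force: [0.1, 0.0, -0.3]
finger_gap: 0.0
grip_force: 0.0
```

Emit:
{"op": "move_arm", "data": {
  "targets": [
    [[20, 0, 0], [0, 0, 0], 1],
    [[20, 0, -40], [0, 0, 0], 1],
    [[20, 0, -80], [0, 0, 0], 0.2],
    [[20, 0, -120], [0, 0, 0], -0.1],
    [[20, 0, -120], [0, 0, 0], -0.1]
  ]
}}

```text
clock: 32.1
tcp_pos: [0.4156, 0.0595, 0.1369]
orientation: [0.005, 0.094, 0.996, 0.0]
wrist_force: [0.7, 0.2, 0.1]
finger_gap: 0.0469
grip_force: 0.0
```

```bash
python3 - <<'E'
from h import *
p=env.read_camera("scene"); q=env.read_camera("top"); save(p,"s6.png",(195,150,475,350),2.8)
I=p["pixels"].astype(int); red=(I[...,0]>120)&(I[...,1]<60); v,u=np.nonzero(red); k=(abs(u-330)<20)&(abs(v-241)<16)
print("knob",back(p,u[k].mean(),v[k].mean(),.019).round(4),k.sum())
for t in("sprocket","splined_hub"):
  for c in (p,q):
    for d in env.landmark_of(t,c)[:2]: print(t,np.round(d["centre"],4),round(d["confidence"],2))
E
python3 go.py 564.7 -53.4 100 68
```

```text
knob [0.4708 0.0455 0.019 ] 87
sprocket [0.5701 0.2875 0.0052] 0.77
sprocket [ 0.5739  0.287  -0.    ] 0.59
splined_hub [0.4687 0.3052 0.0019] 0.85
splined_hub [0.4663 0.3097 0.0013] 0.65
splined_hub [ 0.5688 -0.0552  0.0321] 0.64
t 32.4 tcp [410.9  59.7 131.8] yaw 169.24 tilt [-0.1 -0. ] gap 46.8 grip 0.0 F [ 0.8  0.5 -0. ] q [ -3.   4. -29.  57.  -0.   8.]
[564.7 -53.4 100.   68. ] shift [-172.2  -82.3   31.6] turn [-1.0000e-02 -5.0000e-03  1.0124e+01]
```

View pics/s6.png

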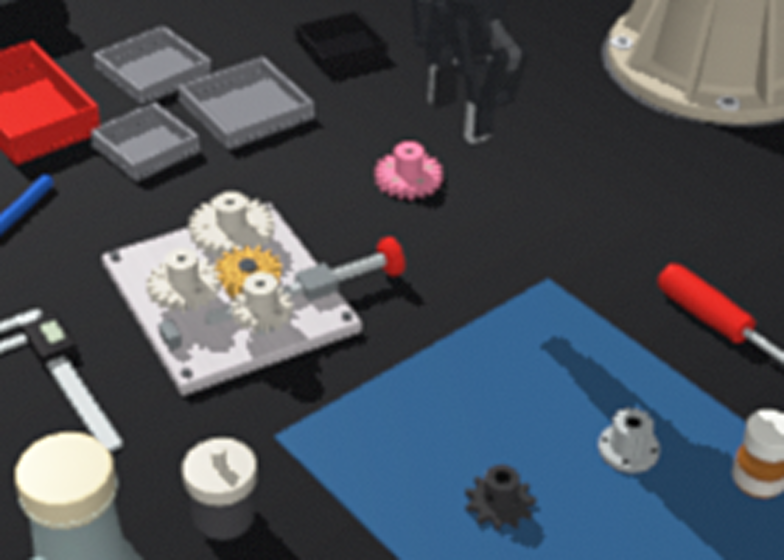

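```bash
python3 go.py 633.8 -19.9 100 158
```

```text
t 32.4 tcp [410.9  59.7 131.8] yaw 169.24 tilt [-0.1 -0. ] gap 46.8 grip 0.0 F [ 0.8  0.5 -0. ] q [ -3.   4. -29.  57.  -0.   8.]
[633.8 -19.9 100.  158. ] shift [-233.9  -36.5   31.4] turn [-0.003 -0.01   1.124]
```

Emit:
{"op": "move_arm", "data": {
  "targets": [
    [[-55, -9, 0], [0, 0, 0.3], -0.1],
    [[-110, -18, 0], [0, 0, 0.6], -0.1],
    [[-165, -26, 0], [0, 0, 0.9], -0.1],
    [[-215, -33, 10], [0, 0, 1.12], -0.1],
    [[-233.9, -36.5, 31], [0, 0, 1.12], -0.1]
  ]
}}

```text
clock: 33.02
tcp_pos: [0.6377, -0.0213, 0.1005]
orientation: [0.001, 0.191, 0.982, -0.0]
wrist_force: [0.6, 0.3, 0.1]
finger_gap: 0.0469
grip_force: 0.0
```

Emit:
{"op": "move_arm", "data": {
  "targets": [
    [[0, 0, 0], [0, 0, 0], -0.1],
    [[0, 0, 20], [0, 0, 0], -0.1],
    [[0, 0, 20], [0, 0, 0], -0.1]
  ]
}}

```text
clock: 33.4
tcp_pos: [0.6324, -0.0192, 0.0804]
orientation: [-0.002, 0.19, 0.982, -0.0]
wrist_force: [-0.8, -0.3, -0.5]
finger_gap: 0.0469
grip_force: 0.0
```

```bash
python3 go.py 633.8 -19.9 40.7 158
```

```text
t 33.4 tcp [632.4 -19.2  80.4] yaw 158.06 tilt [-0.25  0.04] gap 46.9 grip 0.0 F [-0.8 -0.3 -0.5] q [-9. 29. -2. 59. -0. 13.]
[633.8 -19.9  40.7 158. ] shift [-1.7 -0.  39.7] turn [-0.006 -0.024  0.006]
```

Emit:
{"op": "move_arm", "data": {
  "targets": [
    [[-1.6, 0, 20], [0, -0.02, 0], -0.1],
    [[-1.6, 0, 39.5], [0, -0.02, 0], -0.1],
    [[-1.6, 0, 39.5], [0, -0.02, 0], -0.1]
  ]
}}

```text
clock: 33.78
tcp_pos: [0.6345, -0.02, 0.0419]
orientation: [0.0, 0.19, 0.982, -0.0]
wrist_force: [-0.2, -0.5, 0.3]
finger_gap: 0.047
grip_force: 0.0
```

Emit:
{"op": "move_arm", "data": {
  "targets": [
    [[0, 0, 0], [0, 0, 0], 1],
    [[0, 0, 0], [0, 0, 0], 1],
    [[0, 0, 0], [0, 0, 0], 1],
    [[0, 0, 0], [0, 0, 0], 1]
  ],
  "squeeze": 40
}}

```text
clock: 34.28
tcp_pos: [0.6369, -0.0205, 0.044]
orientation: [0.003, 0.19, 0.982, -0.0]
wrist_force: [-1.9, 0.1, 6.7]
finger_gap: 0.0244
grip_force: 39.5
```

Emit:
{"op": "move_arm", "data": {
  "targets": [
    [[0, 0, -6], [0, 0, 0], 1],
    [[0, 0, -14], [0, 0, 0], 1],
    [[0, 0, -24], [0, 0, 0], 1],
    [[0, 0, -60], [0, 0, 0], 1],
    [[0, 0, -90], [0, 0, 0], 1]
  ]
}}

```text
clock: 34.9
tcp_pos: [0.6361, -0.0204, 0.134]
orientation: [0.002, 0.19, 0.982, -0.0]
wrist_force: [0.9, -0.5, -0.9]
finger_gap: 0.0242
grip_force: 39.3
```

```bash
python3 go.py 459 -339.5 100 158
python3 - <<'E'
from h import *
p=env.read_camera("scene")
for t in("tray14_in","tray18_in","tray22_in","odds_box_in"):
    for d in env.landmark_of(t,p)[:2]: print(t,np.round(d["centre"],4),round(d["confidence"],2))
E
```

```text
t 34.9 tcp [636.1 -20.4 134. ] yaw 158.04 tilt [ 0.22 -0.09] gap 24.2 grip 39.3 F [ 0.9 -0.5 -0.9] q [-9. 27.  2. 65. -0. 13.]
[ 459.  -339.5  100.   158. ] shift [  45.  -362.1   33.8] turn [0.    0.024 0.004]
tray14_in [ 0.5346 -0.2365  0.0034] 0.62
tray14_in [ 0.2861 -0.2563  0.0015] 0.61
tray18_in [ 0.4587 -0.3425  0.0021] 0.72
tray22_in [ 0.4257 -0.2306  0.0022] 0.65
odds_box_in [ 0.6005 -0.3523  0.0025] 0.84
odds_box_in [ 0.6345 -0.0204  0.0254] 0.53
```

Emit:
{"op": "move_arm", "data": {
  "targets": [
    [[7, -58, 0], [0, 0, 0], 1],
    [[14, -116, 0], [0, 0, 0], 1],
    [[21, -174, 0], [0, 0, 0], 1],
    [[28, -232, 0], [0, 0, 0], 1],
    [[35, -290, 0], [0, 0, 0], 1]
  ]
}}

```text
clock: 35.78
tcp_pos: [0.4931, -0.2771, 0.1307]
orientation: [0.001, 0.19, 0.982, 0.0]
wrist_force: [0.7, -0.1, 0.2]
finger_gap: 0.0243
grip_force: 39.4
```

Emit:
{"op": "move_arm", "data": {
  "targets": [
    [[5, -36, 10], [0, 0, 0], 1],
    [[10, -72, 40], [0, 0, 0], 1],
    [[10, -72, 74], [0, 0, 0], 1],
    [[10, -72, 74], [0, 0, 0], 1]
  ]
}}

```text
clock: 36.28
tcp_pos: [0.4559, -0.3372, 0.0543]
orientation: [-0.002, 0.191, 0.982, 0.002]
wrist_force: [-0.1, 0.7, -0.1]
finger_gap: 0.0242
grip_force: 39.4
```

```bash
python3 go.py 459 -340 20 158
```

```text
t 36.27 tcp [ 455.9 -337.2   54.3] yaw 157.97 tilt [-0.17  0.28] gap 24.2 grip 39.4 F [-0.1  0.7 -0.1] q [-45.  24. -15.  52.   0. -23.]
[ 459. -340.   20.  158.] shift [-4.1 -1.6 34.3] turn [ 0.019 -0.026 -0.003]
```

Emit:
{"op": "move_arm", "data": {
  "targets": [
    [[-2.5, -1, 15], [0, 0, 0], 1],
    [[-2.5, -1, 30], [0, 0, 0], 1],
    [[-2.5, -1, 34], [0, 0, 0], 1],
    [[-2.5, -1, 34], [0, 0, 0], 1]
  ]
}}

```text
clock: 36.78
tcp_pos: [0.4611, -0.3409, 0.0241]
orientation: [0.002, 0.19, 0.982, -0.0]
wrist_force: [0.5, -0.8, 0.3]
finger_gap: 0.0242
grip_force: 39.4
```

```bash
python3 go.py 459 -340 20 158
python3 - <<'E'
from h import *
p=env.read_camera("scene"); save(p,"s7.png",(190,130,350,250),5)
E
```

```text
t 36.77 tcp [ 461.1 -340.9   24.1] yaw 158.07 tilt [ 0.17 -0.06] gap 24.2 grip 39.4 F [ 0.5 -0.8  0.3] q [-45.  26. -16.  47.   0. -23.]
[ 459. -340.   20.  158.] shift [2.3 0.  4.1] turn [0.    0.018 0.007]
```

View pics/s7.png

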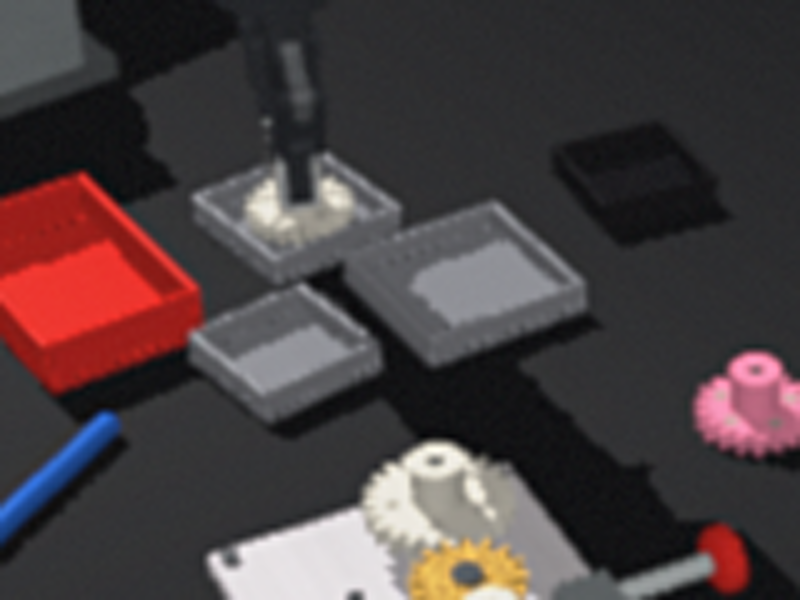

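Emit:
{"op": "move_arm", "data": {
  "targets": [
    [[2, 0, 3], [0, 0, 0], 1],
    [[2, 0, 5], [0, 0, 0], 1],
    [[2, 0, 5], [0, 0, 0], 1]
  ]
}}

```text
clock: 37.2
tcp_pos: [0.4592, -0.3407, 0.02]
orientation: [0.002, 0.191, 0.982, -0.001]
wrist_force: [-2.2, 1.1, 4.4]
finger_gap: 0.0244
grip_force: 39.7
```

Emit:
{"op": "move_arm", "data": {
  "targets": [
    [[0, 0, 2], [0, 0, 0], 1],
    [[0, 0, 2], [0, 0, 0], 1]
  ]
}}

```text
clock: 37.45
tcp_pos: [0.4593, -0.3407, 0.0199]
orientation: [0.002, 0.191, 0.982, -0.001]
wrist_force: [-5.7, 3.9, 19.0]
finger_gap: 0.0245
grip_force: 41.3
```

Emit:
{"op": "move_arm", "data": {
  "targets": [
    [[0, 0, -2], [0, 0, 0], 0.2],
    [[0, 0, -2], [0, 0, 0], 0.2],
    [[0, 0, -20], [0, 0, 0], 0.2],
    [[0, 0, -60], [0, 0, 0], -0.1],
    [[0, 0, -110], [0, 0, 0], -0.1]
  ]
}}

```text
clock: 38.08
tcp_pos: [0.4581, -0.3396, 0.1268]
orientation: [0.0, 0.191, 0.982, 0.001]
wrist_force: [0.6, -1.0, 0.2]
finger_gap: 0.0469
grip_force: 0.0
```

```bash
python3 go.py 564.7 -53.4 100 68
```

```text
t 38.08 tcp [ 458.1 -339.6  126.8] yaw 158.04 tilt [0.05 0.06] gap 46.9 grip 0.0 F [ 0.6 -1.   0.2] q [-45.  20.  -9.  61.   0. -23.]
[564.7 -53.4 100.   68. ] shift [  8.2 305.3  27.1] turn [ 8.000e-03 -4.000e-03  9.004e+00]
```

Emit:
{"op": "move_arm", "data": {
  "targets": [
    [[2, 60, 0], [0, 0, 1], -0.1],
    [[4, 120, 0], [0, 0, 2], -0.1],
    [[6, 180, 0], [0, 0, 3], -0.1],
    [[7, 240, 0], [0, 0, 4], -0.1],
    [[8, 300, 0], [0, 0, 5], -0.1]
  ]
}}

```text
clock: 38.7
tcp_pos: [0.5615, -0.0652, 0.1269]
orientation: [0.002, 0.583, 0.813, 0.0]
wrist_force: [0.1, -0.2, 0.3]
finger_gap: 0.0467
grip_force: 0.0
```

Emit:
{"op": "move_arm", "data": {
  "targets": [
    [[0, 0, 0], [0, 0, 1], -0.1],
    [[0, 0, 0], [0, 0, 2], -0.1],
    [[0, 0, 0], [0, 0, 3], -0.1],
    [[0, 0, 20], [0, 0, 4], -0.1],
    [[0, 0, 40], [0, 0, 4], -0.1]
  ]
}}

```text
clock: 39.33
tcp_pos: [0.5613, -0.0671, 0.0865]
orientation: [0.002, 0.824, 0.566, 0.001]
wrist_force: [0.8, 0.2, -0.5]
finger_gap: 0.0471
grip_force: 0.0
```

Emit:
{"op": "move_arm", "data": {
  "targets": [
    [[0, 0, 0], [0, 0, 0], -0.1],
    [[0, 0, 0], [0, 0, 0], -0.1]
  ]
}}

```text
clock: 39.58
tcp_pos: [0.5614, -0.0672, 0.0876]
orientation: [0.002, 0.824, 0.567, 0.001]
wrist_force: [0.3, -0.6, -0.1]
finger_gap: 0.0468
grip_force: 0.0
```

```bash
python3 go.py 564.7 -53.4 42 68
```

```text
t 39.58 tcp [561.4 -67.2  87.6] yaw 69.03 tilt [ 0.2  -0.08] gap 46.8 grip 0.0 F [ 0.3 -0.6 -0.1] q [-15.  21. -13.  55.  -0.  96.]
[564.7 -53.4  42.   68. ] shift [14.1 -2.  45.6] turn [0.021 0.001 0.103]
```

Emit:
{"op": "move_arm", "data": {
  "targets": [
    [[14, -2, 10], [0.02, 0, 0.1], -0.1],
    [[14, -2, 30], [0.02, 0, 0.1], -0.1],
    [[14, -2, 45], [0.02, 0, 0.1], -0.1],
    [[14, -2, 45], [0.02, 0, 0.1], -0.1]
  ]
}}

```text
clock: 40.08
tcp_pos: [0.5637, -0.0533, 0.0415]
orientation: [-0.001, 0.829, 0.559, -0.001]
wrist_force: [0.4, -0.6, 0.6]
finger_gap: 0.0473
grip_force: 0.0
```

Emit:
{"op": "move_arm", "data": {
  "targets": [
    [[0, 0, 0], [0, 0, 0], 1],
    [[0, 0, 0], [0, 0, 0], 1],
    [[0, 0, 0], [0, 0, 0], 1],
    [[0, 0, 0], [0, 0, 0], 1]
  ],
  "squeeze": 40
}}

```text
clock: 40.58
tcp_pos: [0.565, -0.0535, 0.0431]
orientation: [0.001, 0.829, 0.559, 0.0]
wrist_force: [-1.6, 0.3, 5.7]
finger_gap: 0.0243
grip_force: 39.6
```

Emit:
{"op": "move_arm", "data": {
  "targets": [
    [[0, 0, -6], [0, 0, 0], 1],
    [[0, 0, -14], [0, 0, 0], 1],
    [[0, 0, -24], [0, 0, 0], 1],
    [[0, 0, -60], [0, 0, 0], 1],
    [[0, 0, -90], [0, 0, 0], 1]
  ]
}}

```text
clock: 41.2
tcp_pos: [0.5645, -0.0534, 0.1338]
orientation: [0.0, 0.829, 0.559, 0.0]
wrist_force: [1.5, 0.2, -0.8]
finger_gap: 0.0239
grip_force: 39.4
```

```bash
python3 go.py 426 -229.8 60 68; python3 go.py 426 -229.8 60 78|tail -1
```

```text
t 41.2 tcp [564.5 -53.4 133.8] yaw 68.02 tilt [ 0.02 -0.01] gap 23.9 grip 39.4 F [ 1.5  0.2 -0.8] q [-14.  20.  -9.  61.  -0.  98.]
[ 426.  -229.8   60.    68. ] shift [-215.5  -62.5   73.7] turn [0.002 0.    0.002]
[ 426.  -229.8   60.    78. ] shift [-215.5  -62.5   73.7] turn [ 0.002  0.    -0.998]
```

Emit:
{"op": "move_arm", "data": {
  "targets": [
    [[-55, -16, 0], [0, 0, 0], 1],
    [[-110, -32, 0], [0, 0, 0], 1],
    [[-165, -48, 0], [0, 0, 0], 1],
    [[-215.5, -62.5, 20], [0, 0, 0], 1],
    [[-215.5, -62.5, 70], [0, 0, 0], 1]
  ]
}}

```text
clock: 41.82
tcp_pos: [0.4265, -0.2345, 0.0645]
orientation: [0.004, 0.83, 0.557, 0.001]
wrist_force: [2.0, -0.6, -1.6]
finger_gap: 0.0242
grip_force: 39.4
```

Emit:
{"op": "move_arm", "data": {
  "targets": [
    [[0, 0, 20], [0, 0, 0], 1],
    [[0, 0, 38], [0, 0, 0], 1],
    [[0, 0, 38], [0, 0, 0], 1],
    [[0, 0, 38], [0, 0, 0], 1]
  ]
}}

```text
clock: 42.32
tcp_pos: [0.4264, -0.2301, 0.0251]
orientation: [0.001, 0.829, 0.559, 0.0]
wrist_force: [0.4, -0.4, -0.3]
finger_gap: 0.0243
grip_force: 39.5
```

```bash
python3 go.py 426 -229.8 17 68
```

```text
t 42.33 tcp [ 426.4 -230.1   25.1] yaw 68.03 tilt [ 0.05 -0.05] gap 24.3 grip 39.5 F [ 0.4 -0.4 -0.3] q [-38.  18. -29.  43.  -0.  74.]
[ 426.  -229.8   17.    68. ] shift [ 0.2 -0.5  8.1] turn [0.006 0.002 0.003]
```

Emit:
{"op": "move_arm", "data": {
  "targets": [
    [[0, 0, 4], [0, 0, 0], 1],
    [[0, 0, 6], [0, 0, 0], 1],
    [[0, 0, 6], [0, 0, 0], 1]
  ]
}}

```text
clock: 42.7
tcp_pos: [0.4263, -0.2301, 0.0192]
orientation: [0.001, 0.829, 0.559, 0.0]
wrist_force: [-2.5, 0.7, 6.4]
finger_gap: 0.0243
grip_force: 40.0
```

Emit:
{"op": "move_arm", "data": {
  "targets": [
    [[0, 0, 1.5], [0, 0, 0], 1],
    [[0, 0, 1.5], [0, 0, 0], 1]
  ]
}}

```text
clock: 42.95
tcp_pos: [0.4262, -0.2301, 0.019]
orientation: [0.001, 0.829, 0.559, 0.0]
wrist_force: [-5.5, 2.6, 18.8]
finger_gap: 0.0242
grip_force: 41.2
```

Touching the floor; release and fetch gear14.

Emit:
{"op": "move_arm", "data": {
  "targets": [
    [[0, 0, -1], [0, 0, 0], 0.2],
    [[0, 0, -1], [0, 0, 0], 0.2],
    [[0, 0, -20], [0, 0, 0], 0.2],
    [[0, 0, -60], [0, 0, 0], -0.1],
    [[0, 0, -110], [0, 0, 0], -0.1]
  ]
}}

```text
clock: 43.58
tcp_pos: [0.425, -0.2291, 0.1267]
orientation: [-0.001, 0.829, 0.559, -0.0]
wrist_force: [0.2, -0.3, -0.6]
finger_gap: 0.0467
grip_force: 0.0
```

```bash
python3 go.py 603.1 43 80 67.6
```

```text
t 43.58 tcp [ 425.  -229.1  126.7] yaw 68.02 tilt [-0.13  0.1 ] gap 46.7 grip 0.0 F [ 0.2 -0.3 -0.6] q [-38.  11. -21.  58.  -0.  74.]
[603.1  43.   80.   67.6] shift [319.   63.5  46.7] turn [-0.016 -0.004  0.042]
```

Emit:
{"op": "move_arm", "data": {
  "targets": [
    [[60, 12, 0], [0, 0, 0], -0.1],
    [[120, 24, 0], [0, 0, 0], -0.1],
    [[180, 36, 0], [0, 0, 0], -0.1],
    [[240, 48, 0], [0, 0, 0], -0.1],
    [[300, 60, 0], [0, 0, 0], -0.1]
  ]
}}

```text
clock: 44.2
tcp_pos: [0.5946, 0.0278, 0.1264]
orientation: [0.0, 0.829, 0.559, -0.0]
wrist_force: [0.7, -0.5, -0.1]
finger_gap: 0.0469
grip_force: 0.0
```

Emit:
{"op": "move_arm", "data": {
  "targets": [
    [[19, 3.5, 20], [0, 0, 0.04], -0.1],
    [[19, 3.5, 47], [0, 0, 0.04], -0.1],
    [[19, 3.5, 47], [0, 0, 0.04], -0.1],
    [[19, 3.5, 47], [0, 0, 0.04], -0.1]
  ]
}}

```text
clock: 44.7
tcp_pos: [0.6038, 0.0415, 0.0798]
orientation: [-0.0, 0.831, 0.556, -0.0]
wrist_force: [0.5, -0.0, -0.3]
finger_gap: 0.0474
grip_force: 0.0
```

```bash
python3 go.py 603.1 43 41 67.6
```

```text
t 44.7 tcp [603.8  41.5  79.8] yaw 67.56 tilt [-0.04 -0.01] gap 47.4 grip 0.0 F [ 0.5 -0.  -0.3] q [ -4.  26.  -7.  57.  -0. 109.]
[603.1  43.   41.   67.6] shift [ 1.1 -1.2 38.8] turn [-0.003  0.003 -0.004]
```

Emit:
{"op": "move_arm", "data": {
  "targets": [
    [[1, -1, 20], [0, 0, 0], -0.1],
    [[1, -1, 38], [0, 0, 0], -0.1],
    [[1, -1, 38], [0, 0, 0], -0.1]
  ]
}}

```text
clock: 45.08
tcp_pos: [0.6029, 0.0429, 0.0417]
orientation: [-0.0, 0.831, 0.556, -0.0]
wrist_force: [-0.5, 0.4, -1.2]
finger_gap: 0.0471
grip_force: 0.0
```

Emit:
{"op": "move_arm", "data": {
  "targets": [
    [[0, 0, 0], [0, 0, 0], 1],
    [[0, 0, 0], [0, 0, 0], 1],
    [[0, 0, 0], [0, 0, 0], 1],
    [[0, 0, 0], [0, 0, 0], 1]
  ],
  "squeeze": 40
}}

```text
clock: 45.58
tcp_pos: [0.6045, 0.0432, 0.0433]
orientation: [0.001, 0.831, 0.556, 0.001]
wrist_force: [-1.1, -1.5, 6.3]
finger_gap: 0.0241
grip_force: 39.4
```

Emit:
{"op": "move_arm", "data": {
  "targets": [
    [[0, 0, -6], [0, 0, 0], 1],
    [[0, 0, -14], [0, 0, 0], 1],
    [[0, 0, -24], [0, 0, 0], 1],
    [[0, 0, -60], [0, 0, 0], 1],
    [[0, 0, -90], [0, 0, 0], 1]
  ]
}}

```text
clock: 46.2
tcp_pos: [0.6035, 0.0437, 0.1333]
orientation: [0.0, 0.831, 0.557, 0.0]
wrist_force: [-0.4, 0.3, -0.1]
finger_gap: 0.0244
grip_force: 39.3
```

```bash
python3 go.py 536.3 -237 60 68
```

```text
t 46.2 tcp [603.5  43.7 133.3] yaw 67.63 tilt [ 0.01 -0.  ] gap 24.4 grip 39.3 F [-0.4  0.3 -0.1] q [ -3.  24.  -3.  63.  -0. 109.]
[ 536.3 -237.    60.    68. ] shift [-285.2   44.7   73.3] turn [ 0.001 -0.    -0.037]
```

Emit:
{"op": "move_arm", "data": {
  "targets": [
    [[-60, 9, 0], [0, 0, 0], 1],
    [[-120, 18, 0], [0, 0, 0], 1],
    [[-180, 27, 0], [0, 0, 0], 1],
    [[-240, 37, 0], [0, 0, 0], 1],
    [[-285, 44.7, 20], [0, 0, 0], 1]
  ]
}}

```text
clock: 46.82
tcp_pos: [0.537, -0.2401, 0.1139]
orientation: [0.002, 0.831, 0.556, 0.001]
wrist_force: [0.8, -0.6, 0.5]
finger_gap: 0.0243
grip_force: 39.3
```

Emit:
{"op": "move_arm", "data": {
  "targets": [
    [[0, 0, 40], [0, 0, 0], 1],
    [[0, 0, 80], [0, 0, 0], 1],
    [[0, 0, 87], [0, 0, 0], 1],
    [[0, 0, 87], [0, 0, 0], 1]
  ]
}}

```text
clock: 47.32
tcp_pos: [0.5366, -0.2369, 0.0253]
orientation: [-0.0, 0.831, 0.557, -0.0]
wrist_force: [0.6, -0.3, 0.7]
finger_gap: 0.0245
grip_force: 39.4
```

```bash
python3 go.py 536.3 -237 19 68
```

```text
t 47.33 tcp [ 536.6 -236.9   25.3] yaw 67.64 tilt [-0.01 -0.  ] gap 24.5 grip 39.4 F [ 0.6 -0.3  0.7] q [-32.  27. -14.  49.  -0.  81.]
[ 536.3 -237.    19.    68. ] shift [-0.2 -0.2  6.3] turn [-0.     0.    -0.036]
```

Emit:
{"op": "move_arm", "data": {
  "targets": [
    [[0, 0, 4], [0, 0, 0], 1],
    [[0, 0, 6], [0, 0, 0], 1],
    [[0, 0, 6], [0, 0, 0], 1]
  ]
}}

```text
clock: 47.7
tcp_pos: [0.5369, -0.2372, 0.0195]
orientation: [0.001, 0.831, 0.557, 0.0]
wrist_force: [0.7, 0.8, 0.7]
finger_gap: 0.0241
grip_force: 39.4
```

Emit:
{"op": "move_arm", "data": {
  "targets": [
    [[0, 0, 1.5], [0, 0, 0], 1],
    [[0, 0, 1.5], [0, 0, 0], 1]
  ]
}}

```text
clock: 47.95
tcp_pos: [0.5369, -0.2372, 0.0193]
orientation: [0.001, 0.831, 0.557, 0.0]
wrist_force: [-3.1, 2.1, 12.3]
finger_gap: 0.0241
grip_force: 40.6
```

Emit:
{"op": "move_arm", "data": {
  "targets": [
    [[0, 0, -1], [0, 0, 0], 0.2],
    [[0, 0, -1], [0, 0, 0], 0.2],
    [[0, 0, -20], [0, 0, 0], 0.2],
    [[0, 0, -60], [0, 0, 0], -0.1],
    [[0, 0, -120], [0, 0, 0], -0.1]
  ]
}}

```text
clock: 48.58
tcp_pos: [0.5349, -0.2361, 0.1362]
orientation: [-0.002, 0.831, 0.556, -0.001]
wrist_force: [0.8, -0.3, 0.3]
finger_gap: 0.0471
grip_force: 0.0
```

```bash
python3 - <<'E'
from h import *
p=env.read_camera("scene"); q=env.read_camera("top")
for t in("sprocket","splined_hub","odds_box_in"):
  for n,c in (("s",p),("t",q)):
    for d in env.landmark_of(t,c)[:2]: print(n,t,np.round(d["centre"],4),round(d["confidence"],2),proj(c,d["centre"])[0].round())
a=cv2.resize(q["pixels"][185:305,80:240],(440,330),interpolation=cv2.INTER_CUBIC)
b=cv2.resize(p["pixels"][130:240,170:290],(360,330),interpolation=cv2.INTER_CUBIC)
cv2.imwrite("pics/s8.png",np.hstack([a,b])[...,::-1])
E
python3 go.py 570 288 100 80; python3 go.py 572 287 100 100
```

```text
s sprocket [0.5738 0.2894 0.0012] 0.59 [373. 330.]
t sprocket [0.5689 0.2928 0.0014] 0.89 [172. 213.]
t sprocket [ 0.747  -0.0304 -0.0012] 0.29 [337. 130.]
s splined_hub [0.4664 0.3059 0.0051] 0.7 [417. 309.]
t splined_hub [ 0.4668  0.3098 -0.0024] 0.86 [160. 265.]
s odds_box_in [ 0.6009 -0.3561  0.0013] 0.77 [202. 190.]
t odds_box_in [ 0.6942 -0.2162  0.0019] 0.59 [429. 155.]
t 48.98 tcp [ 535.3 -236.3  135.4] yaw 67.62 tilt [-0.16  0.09] gap 46.5 grip 0.0 F [-0.1  0.3 -0.8] q [-32.  22.  -6.  63.  -0.  81.]
[570. 288. 100.  80.] shift [ 498.  -167.4   36.2] turn [-0.018 -0.004 -1.238]
t 48.98 tcp [ 535.3 -236.3  135.4] yaw 67.62 tilt [-0.16  0.09] gap 46.5 grip 0.0 F [-0.1  0.3 -0.8] q [-32.  22.  -6.  63.  -0.  81.]
[572. 287. 100. 100.] shift [ 497.9 -165.2   36.2] turn [-0.017 -0.008 -3.238]
```

View pics/s8.png

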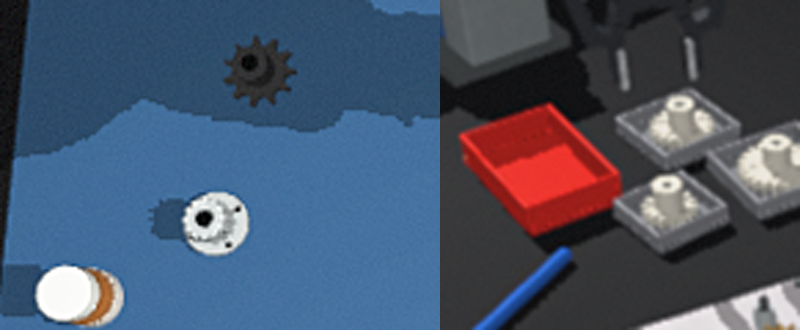

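Emit:
{"op": "move_arm", "data": {
  "targets": [
    [[58, -20, 0], [0, 0, 0], -0.1],
    [[116, -40, 0], [0, 0, 0], -0.1],
    [[174, -59, 0], [0, 0, 0], -0.1],
    [[232, -78, 0], [0, 0, 0], -0.1],
    [[290, -98, 0], [0, 0, 0], -0.1]
  ]
}}

```text
clock: 49.6
tcp_pos: [0.5553, 0.0704, 0.1358]
orientation: [-0.001, 0.831, 0.556, -0.001]
wrist_force: [1.5, 0.3, -0.6]
finger_gap: 0.047
grip_force: 0.0
```

Emit:
{"op": "move_arm", "data": {
  "targets": [
    [[55, -18, 10], [0, 0, 0], -0.1],
    [[110, -36, 20], [0, 0, 0], -0.1],
    [[165, -54, 30], [0, 0, 0], -0.1],
    [[200, -68, 50], [0, 0, 0], -0.1],
    [[200, -68, 60], [0, 0, 0], -0.1]
  ]
}}

```text
clock: 50.22
tcp_pos: [0.5674, 0.2816, 0.0742]
orientation: [-0.001, 0.83, 0.558, -0.002]
wrist_force: [-0.6, -0.1, -0.6]
finger_gap: 0.0467
grip_force: 0.0
```

Emit:
{"op": "move_arm", "data": {
  "targets": [
    [[0, 0, 0], [0, 0, 0], -0.1],
    [[0, 0, 0], [0, 0, 0], -0.1]
  ]
}}

```text
clock: 50.48
tcp_pos: [0.5696, 0.278, 0.0773]
orientation: [0.0, 0.831, 0.556, -0.0]
wrist_force: [0.2, -0.1, 0.0]
finger_gap: 0.0469
grip_force: 0.0
```

```bash
python3 go.py 571.3 290 8.5 68
python3 - <<'E'
from h import *
p=env.read_camera("scene")
for t in("sprocket","splined_hub"):
    for d in env.landmark_of(t,p)[:1]: print(t,np.round(d["centre"],4),round(d["confidence"],2))
E
```

```text
t 50.48 tcp [569.6 278.   77.3] yaw 67.53 tilt [-0.01 -0.02] gap 46.9 grip 0.0 F [ 0.2 -0.1  0. ] q [ 19.  29.  -3.  58.  -0. 131.]
[571.3 290.    8.5  68. ] shift [11.7 -3.  68.8] turn [-0.     0.003 -0.047]
sprocket [0.5721 0.2902 0.0007] 0.68
```

Emit:
{"op": "move_arm", "data": {
  "targets": [
    [[12, -3, 20], [0, 0, 0], -0.1],
    [[12, -3, 50], [0, 0, 0], -0.1],
    [[12, -3, 68], [0, 0, 0], -0.1],
    [[12, -3, 68], [0, 0, 0], -0.1]
  ]
}}

```text
clock: 51.12
tcp_pos: [0.5704, 0.2915, 0.0074]
orientation: [-0.0, 0.831, 0.557, -0.001]
wrist_force: [-0.4, -0.8, 0.8]
finger_gap: 0.0467
grip_force: 0.0
```

Emit:
{"op": "move_arm", "data": {
  "targets": [
    [[0, 0, 0], [0, 0, 0], 1],
    [[0, 0, 0], [0, 0, 0], 1],
    [[0, 0, 0], [0, 0, 0], 1],
    [[0, 0, 0], [0, 0, 0], 1]
  ],
  "squeeze": 60
}}

```text
clock: 51.62
tcp_pos: [0.5715, 0.2917, 0.0096]
orientation: [0.0, 0.831, 0.556, 0.0]
wrist_force: [-0.1, 0.6, 1.9]
finger_gap: 0.0227
grip_force: 59.1
```

Emit:
{"op": "move_arm", "data": {
  "targets": [
    [[0, 0, -20], [0, 0, 0], 1],
    [[0, 0, -60], [0, 0, 0], 1],
    [[0, 0, -100], [0, 0, 0], 1],
    [[0, 0, -125], [0, 0, 0], 1],
    [[0, 0, -125], [0, 0, 0], 1]
  ]
}}

```text
clock: 52.25
tcp_pos: [0.5726, 0.292, 0.1364]
orientation: [0.001, 0.831, 0.556, 0.002]
wrist_force: [-0.1, 0.1, -1.6]
finger_gap: 0.0232
grip_force: 59.0
```

```bash
python3 go.py 598 -320 120 68
```

```text
t 52.25 tcp [572.6 292.  136.4] yaw 67.63 tilt [0.24 0.08] gap 23.2 grip 59.0 F [-0.1  0.1 -1.6] q [ 20.  27.   3.  66.  -0. 132.]
[ 598. -320.  120.   68.] shift [-556.3  256.4   15.6] turn [ 0.019 -0.016 -0.037]
```

Emit:
{"op": "move_arm", "data": {
  "targets": [
    [[-55, 25.5, 0], [0, 0, 0], 1],
    [[-110, 51, 0], [0, 0, 0], 1],
    [[-165, 76, 0], [0, 0, 0], 1],
    [[-220, 102, 0], [0, 0, 0], 1],
    [[-275, 127, 0], [0, 0, 0], 1]
  ]
}}

```text
clock: 52.88
tcp_pos: [0.5827, -0.0128, 0.1321]
orientation: [-0.001, 0.831, 0.557, -0.001]
wrist_force: [0.6, -0.5, -1.8]
finger_gap: 0.0229
grip_force: 59.1
```

Emit:
{"op": "move_arm", "data": {
  "targets": [
    [[-55, 25.5, 0], [0, 0, 0], 1],
    [[-110, 51, 0], [0, 0, 0], 1],
    [[-165, 76, 0], [0, 0, 0], 1],
    [[-220, 102, 0], [0, 0, 0], 1],
    [[-260, 120, 20], [0, 0, 0], 1]
  ]
}}

```text
clock: 53.5
tcp_pos: [0.596, -0.3003, 0.1134]
orientation: [0.001, 0.831, 0.556, 0.0]
wrist_force: [0.0, -0.1, -2.5]
finger_gap: 0.0228
grip_force: 59.1
```

Emit:
{"op": "move_arm", "data": {
  "targets": [
    [[-10, 5, 20], [0, 0, 0], 1],
    [[-10, 5, 30], [0, 0, 0], 1],
    [[-10, 5, 30], [0, 0, 0], 1]
  ]
}}

```text
clock: 53.88
tcp_pos: [0.5956, -0.306, 0.0823]
orientation: [-0.002, 0.83, 0.557, -0.001]
wrist_force: [-0.4, 0.1, -1.4]
finger_gap: 0.0231
grip_force: 59.2
```

```bash
python3 go.py 598 -323 22 68
```

```text
t 53.88 tcp [ 595.6 -306.    82.3] yaw 67.71 tilt [-0.19  0.15] gap 23.1 grip 59.2 F [-0.4  0.1 -1.4] q [-34.  33.   4.  62.   0.  78.]
[ 598. -323.   22.   68.] shift [-14.9   8.9  60.2] turn [-0.024 -0.007 -0.029]
```

Emit:
{"op": "move_arm", "data": {
  "targets": [
    [[-15, 9, 0], [0, 0, 0], 1],
    [[-15, 9, 30], [0, 0, 0], 1],
    [[-15, 9, 60], [0, 0, 0], 1],
    [[-15, 9, 65], [0, 0, 0], 1],
    [[-15, 9, 65], [0, 0, 0], 1]
  ]
}}

```text
clock: 54.5
tcp_pos: [0.6001, -0.326, 0.0202]
orientation: [0.001, 0.831, 0.557, 0.0]
wrist_force: [-0.5, -0.2, -0.2]
finger_gap: 0.0228
grip_force: 59.2
```

Emit:
{"op": "move_arm", "data": {
  "targets": [
    [[0, 0, 2.5], [0, 0, 0], 1],
    [[0, 0, 2.5], [0, 0, 0], 1]
  ]
}}

```text
clock: 54.75
tcp_pos: [0.6, -0.326, 0.0179]
orientation: [0.001, 0.831, 0.557, 0.0]
wrist_force: [0.5, 0.5, -1.4]
finger_gap: 0.0232
grip_force: 59.2
```

Emit:
{"op": "move_arm", "data": {
  "targets": [
    [[0, 0, 2.5], [0, 0, 0], 1],
    [[0, 0, 2.5], [0, 0, 0], 1],
    [[0, 0, 2.5], [0, 0, 0], 0.15],
    [[0, 0, 2.5], [0, 0, 0], 0.15],
    [[0, 0, 2.5], [0, 0, 0], 0.15]
  ]
}}

```text
clock: 55.38
tcp_pos: [0.5995, -0.3258, 0.0145]
orientation: [0.0, 0.831, 0.556, 0.0]
wrist_force: [0.6, 0.8, -0.1]
finger_gap: 0.0362
grip_force: 0.0
```

Emit:
{"op": "move_arm", "data": {
  "targets": [
    [[0, 0, -20], [0, 0, 0], 0.15],
    [[0, 0, -60], [0, 0, 0], 0.15],
    [[0, 0, -115], [0, 0, 0], -0.1],
    [[0, 0, -115], [0, 0, 0], -0.1]
  ]
}}

```text
clock: 55.88
tcp_pos: [0.6024, -0.3277, 0.1355]
orientation: [0.005, 0.831, 0.556, 0.002]
wrist_force: [0.2, -0.8, -0.4]
finger_gap: 0.0471
grip_force: 0.0
```

```bash
python3 go.py 466.6 308.5 80 68
```

```text
t 55.88 tcp [ 602.4 -327.7  135.5] yaw 67.63 tilt [ 0.5  -0.36] gap 47.1 grip 0.0 F [ 0.2 -0.8 -0.4] q [-35.  32.  11.  68.  -0.  77.]
[466.6 308.5  80.   68. ] shift [ 536.7 -368.3   50.4] turn [ 0.06   0.014 -0.037]
```

Emit:
{"op": "move_arm", "data": {
  "targets": [
    [[48, -33, 0], [0, 0, 0], -0.1],
    [[96, -66, 0], [0, 0, 0], -0.1],
    [[144, -99, 0], [0, 0, 0], -0.1],
    [[192, -132, 0], [0, 0, 0], -0.1],
    [[240, -165, 0], [0, 0, 0], -0.1]
  ]
}}

```text
clock: 56.5
tcp_pos: [0.5372, -0.0391, 0.1286]
orientation: [-0.0, 0.831, 0.556, -0.0]
wrist_force: [0.2, -0.0, -0.3]
finger_gap: 0.047
grip_force: 0.0
```

Emit:
{"op": "move_arm", "data": {
  "targets": [
    [[48, -33, 0], [0, 0, 0], -0.1],
    [[96, -66, 0], [0, 0, 0], -0.1],
    [[144, -99, 0], [0, 0, 0], -0.1],
    [[192, -132, 10], [0, 0, 0], -0.1],
    [[240, -165, 30], [0, 0, 0], -0.1]
  ]
}}

```text
clock: 57.12
tcp_pos: [0.4769, 0.2458, 0.0993]
orientation: [0.0, 0.831, 0.556, 0.001]
wrist_force: [0.7, 0.2, -0.4]
finger_gap: 0.0469
grip_force: 0.0
```

Emit:
{"op": "move_arm", "data": {
  "targets": [
    [[30, -20, 10], [0, 0, 0], -0.1],
    [[48, -33, 20], [0, 0, 0], -0.1],
    [[48, -33, 20], [0, 0, 0], -0.1],
    [[48, -33, 20], [0, 0, 0], -0.1]
  ]
}}

```text
clock: 57.62
tcp_pos: [0.4646, 0.3003, 0.079]
orientation: [0.0, 0.831, 0.556, -0.0]
wrist_force: [0.1, -1.2, -1.0]
finger_gap: 0.047
grip_force: 0.0
```

```bash
python3 - <<'E'
from h import *
p=env.read_camera("scene")
for t in("splined_hub",):
    for d in env.landmark_of(t,p)[:2]: print(t,np.round(d["centre"],4),round(d["confidence"],2))
E
python3 go.py 466.6 308.5 8.5 68
```

```text
splined_hub [0.4671 0.3086 0.0013] 0.66
splined_hub [0.4659 0.0479 0.0236] 0.63
t 57.73 tcp [465.2 300.   79.5] yaw 67.55 tilt [ 0.03 -0.01] gap 46.9 grip 0.0 F [-0.7 -0.7  1.3] q [ 25.  21. -15.  54.  -0. 137.]
[466.6 308.5   8.5  68. ] shift [ 8.4 -2.  71. ] turn [ 0.003 -0.    -0.045]
```

Emit:
{"op": "move_arm", "data": {
  "targets": [
    [[8.4, -2, 20], [0, 0, 0], -0.1],
    [[8.4, -2, 50], [0, 0, 0], -0.1],
    [[8.4, -2, 70.5], [0, 0, 0], -0.1],
    [[8.4, -2, 70.5], [0, 0, 0], -0.1]
  ]
}}

```text
clock: 58.22
tcp_pos: [0.4652, 0.3078, 0.0075]
orientation: [-0.0, 0.831, 0.556, -0.002]
wrist_force: [0.2, -0.0, 0.5]
finger_gap: 0.0468
grip_force: 0.0
```

Emit:
{"op": "move_arm", "data": {
  "targets": [
    [[0, 0, 0], [0, 0, 0], 1],
    [[0, 0, 0], [0, 0, 0], 1],
    [[0, 0, 0], [0, 0, 0], 1],
    [[0, 0, 0], [0, 0, 0], 1]
  ],
  "squeeze": 60
}}

```text
clock: 58.72
tcp_pos: [0.4671, 0.3094, 0.01]
orientation: [0.001, 0.831, 0.556, 0.001]
wrist_force: [-0.7, -1.7, 6.1]
finger_gap: 0.0264
grip_force: 59.6
```

Emit:
{"op": "move_arm", "data": {
  "targets": [
    [[0, 0, -20], [0, 0, 0], 1],
    [[0, 0, -60], [0, 0, 0], 1],
    [[0, 0, -100], [0, 0, 0], 1],
    [[0, 0, -130], [0, 0, 0], 1],
    [[0, 0, -130], [0, 0, 0], 1]
  ]
}}

```text
clock: 59.35
tcp_pos: [0.4677, 0.3103, 0.1413]
orientation: [0.0, 0.831, 0.557, 0.003]
wrist_force: [0.0, -0.5, -2.6]
finger_gap: 0.0257
grip_force: 59.2
```

```bash
python3 go.py 598 -390 120 68
```

```text
t 59.35 tcp [467.7 310.3 141.3] yaw 67.64 tilt [0.28 0.14] gap 25.7 grip 59.2 F [ 0.  -0.5 -2.6] q [ 25.  19.  -9.  62.   0. 138.]
[ 598. -390.  120.   68.] shift [-598.2  386.8   20.2] turn [ 0.021 -0.023 -0.036]
```

Emit:
{"op": "move_arm", "data": {
  "targets": [
    [[-50, 32.3, 0], [0, 0, 0], 1],
    [[-100, 64.6, 0], [0, 0, 0], 1],
    [[-150, 97, 0], [0, 0, 0], 1],
    [[-200, 129, 0], [0, 0, 0], 1],
    [[-250, 161.5, 0], [0, 0, 0], 1]
  ]
}}

```text
clock: 59.98
tcp_pos: [0.5194, 0.015, 0.1371]
orientation: [-0.001, 0.831, 0.557, -0.001]
wrist_force: [1.2, 0.4, -2.2]
finger_gap: 0.0261
grip_force: 59.3
```

Emit:
{"op": "move_arm", "data": {
  "targets": [
    [[-50, 32.3, 0], [0, 0, 0], 1],
    [[-100, 64.6, 0], [0, 0, 0], 1],
    [[-150, 97, 0], [0, 0, 0], 1],
    [[-200, 129, 0], [0, 0, 0], 1],
    [[-250, 161.5, 0], [0, 0, 0], 1]
  ]
}}

```text
clock: 60.6
tcp_pos: [0.5737, -0.2774, 0.1366]
orientation: [-0.001, 0.831, 0.556, -0.0]
wrist_force: [0.4, 0.0, -2.1]
finger_gap: 0.0263
grip_force: 59.3
```

Emit:
{"op": "move_arm", "data": {
  "targets": [
    [[-50, 32.3, 0], [0, 0, 0], 1],
    [[-98, 63.5, 20], [0, 0, 0], 1],
    [[-98, 63.5, 50], [0, 0, 0], 1],
    [[-98, 63.5, 55], [0, 0, 0], 1],
    [[-98, 63.5, 55], [0, 0, 0], 1]
  ]
}}

```text
clock: 61.22
tcp_pos: [0.5952, -0.3895, 0.0826]
orientation: [-0.001, 0.831, 0.557, -0.0]
wrist_force: [-0.1, -0.4, -2.2]
finger_gap: 0.0258
grip_force: 59.5
```

```bash
python3 go.py 599 -390 18 68
```

```text
t 61.23 tcp [ 595.2 -389.5   82.6] yaw 67.67 tilt [-0.12  0.1 ] gap 25.8 grip 59.5 F [-0.1 -0.4 -2.2] q [-40.  37.  12.  65.   0.  73.]
[ 599. -390.   18.   68.] shift [ 0.9  3.9 64.6] turn [-0.015 -0.005 -0.033]
```

Emit:
{"op": "move_arm", "data": {
  "targets": [
    [[0.5, 3.5, 30], [0, 0, 0], 1],
    [[0.5, 3.5, 58], [0, 0, 0], 1],
    [[0.5, 3.5, 65], [0, 0, 0], 1],
    [[0.5, 3.5, 67], [0, 0, 0], 1],
    [[0.5, 3.5, 67], [0, 0, 0], 1]
  ]
}}

```text
clock: 61.85
tcp_pos: [0.6002, -0.3921, 0.0186]
orientation: [0.001, 0.831, 0.557, 0.0]
wrist_force: [-0.6, -0.4, -1.4]
finger_gap: 0.0261
grip_force: 59.5
```

Emit:
{"op": "move_arm", "data": {
  "targets": [
    [[0, 0, 3], [0, 0, 0], 1],
    [[0, 0, 3.5], [0, 0, 0], 1],
    [[0, 0, 3.5], [0, 0, 0], 0.12],
    [[0, 0, 3.5], [0, 0, 0], 0.12],
    [[0, 0, 3.5], [0, 0, 0], 0.12]
  ]
}}

```text
clock: 62.48
tcp_pos: [0.5994, -0.3918, 0.0135]
orientation: [0.0, 0.831, 0.556, 0.0]
wrist_force: [0.2, 0.0, -0.8]
finger_gap: 0.0378
grip_force: 0.0
```

Emit:
{"op": "move_arm", "data": {
  "targets": [
    [[0, 0, -20], [0, 0, 0], 0.12],
    [[0, 0, -60], [0, 0, 0], 0.12],
    [[0, 0, -115], [0, 0, 0], -0.1],
    [[-20, -40, -150], [0, 0, 0], -0.1],
    [[80, -60, -150], [0, 0, 0], -0.1]
  ]
}}

```text
clock: 63.1
tcp_pos: [0.5654, -0.3399, 0.1676]
orientation: [0.004, 0.834, 0.552, 0.001]
wrist_force: [1.9, 0.4, -1.5]
finger_gap: 0.0473
grip_force: 0.0
```

Emit:
{"op": "move_arm", "data": {
  "targets": [
    [[60, -40, 0], [0, 0, 0], -0.1],
    [[120, -80, 0], [0, 0, 0], -0.1],
    [[180, -120, 0], [0, 0, 0], -0.1],
    [[180, -120, 0], [0, 0, 0], -0.1],
    [[180, -120, 0], [0, 0, 0], -0.1]
  ]
}}

```text
clock: 63.72
tcp_pos: [0.5237, -0.1194, 0.1638]
orientation: [0.0, 0.83, 0.558, 0.0]
wrist_force: [-0.5, -1.1, -0.0]
finger_gap: 0.047
grip_force: 0.0
```

```bash
python3 - <<'E'
from h import *
p=env.read_camera("scene"); q=env.read_camera("top")
a=cv2.resize(p["pixels"][130:290,170:350],(405,360),interpolation=cv2.INTER_CUBIC)
b=cv2.resize(q["pixels"][140:320,360:555],(390,360),interpolation=cv2.INTER_CUBIC)
cv2.imwrite("pics/s9.png",np.hstack([a,b])[...,::-1])
E
python3 go.py
```

```text
t 63.83 tcp [ 524.7 -121.8  163.6] yaw 67.65 tilt [ 0.06 -0.06] gap 46.7 grip 0.0 F [ 0.2 -0.5 -0. ] q [-22.  16. -10.  64.  -0.  91.]
```

View pics/s9.png

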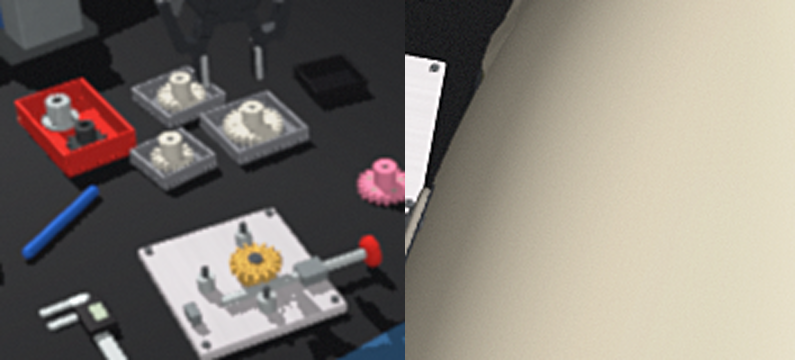

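The gears lie flat in their trays at (180,90), (255,120) and (172,152). The hub (58,108) and sprocket (86,128) are in the red box, and the plunger is out. Handing in.

```bash
python3 -c "
from workcell import env
print(env.hand_in())"
```

```text
the job is handed in; nothing more can be done
None
```

The job is handed in: all three gears were rolled on the tester and put away flat in their trays, the sprocket and splined hub are in the red box, and the plunger is back out; `hand_in` returned no verdict.

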